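# Set up the rocket cradle and lay the nose-heavy rockets in it

## Robot

A 6-joint arm with a two-finger parallel gripper is mounted at the origin on a cart in front of the work surface, level with it; the furniture and walls round the work are solid. World frame = base frame: x ahead of the robot, y to its left, z up, the work surface at z = 0. Lengths are in m, angles in rad, forces in N, time in s.
With the tool pointing down it reaches from about 0.225 to 0.875 m from the base axis. Payload 3.4 kg.
Tool frame: the origin (TCP) lies at the very end of the fingers, on their centre line; the grasp point (between the pads) lies 19 mm behind it; z points along the fingers, y is the line along which they close (so a half turn about z gives the same grasp; the last joint's range is limited). The gripper opens to 85 mm and grips with 20 to 120 N. Pads are 22 mm wide; open, the fingers measure 114 mm over their backs; the gripper's body (76 mm by 85 mm) begins 54 mm behind the grasp point. The pads swing forward as they close: fully open they stand 13 mm farther back than shut.
Start: joints at [-1.462, 0.276, 1.505, -0, 1.361, -0.121], TCP at [0.131, -0.56, 0.231] pointing down, gripper open.
Joint ranges: [-2.89, 2.89], [-0.75, 2.08], [0.22, 2.7], [-1.18, 4.32], [0.11, 2.71], [-2.7, 2.7]. Speed limits (rad/s): [2.57, 2.57, 3.14, 3.14, 3.14, 3.14].

## Interface

Orientations are given as a unit quaternion [w, x, y, z].
In Python, from rig import get_state, optics, sign_off gives the robot as it stands.
- The arm moves only by the tool send_rows, never from a script. Its argument "increments" is a list of rows, each an object with "gripper": the gripper's target within -1 to 1 (shut at 1, half-way at 0, fully open at -1); "linear": the shift along the world's x, y, z in m, a list of three; "delta_rot": the turn, a rotation vector about the world's x, y, z in rad, a list of three. In form: [{"gripper": gripper, "linear": [dx, dy, dz], "delta_rot": [rx, ry, rz]}, ...]. A call has 1 to 8 rows; each row is the pose to reach, as a shift and turn from the pose commanded when the call began; what a row does not reach only later rows make up. A row lasts 1/10 s, in which the tool goes at most 50 mm and 8.59 degrees, less where a joint would pass 70% of its speed; a pose out of reach is approached as far as the arm can. A call with a gripper value outside its range is refused whole. The fingers move at their own pace and stop on an object; "newtons" is the grip in N (left out, the last holds). Time passes only in rows, so rows that repeat a pose let the fingers close. It gives the time, the measured TCP pose, the force, the opening and the grip force at its end, in the units of the state.
- get_state(): the state, without advancing time (a new reading comes with each control period).
- optics.get_image(name): name is "scene" or "top"; returns a dict with "pixels" (384x512x3 uint8, blue, green, red), "K" (3x3 intrinsics, pixels), "rvec" (rotation vector, rad) and "tvec" (3), from world to camera coordinates, as OpenCV has them. Camera axes: x right, y down, z forward; pixel columns grow to the right and rows downward; lengths in m; the calibration is good to about 2 mm. A picture is of the moment at which its call begins. There is no depth.
- sign_off(): hands the job in; it is judged then, once.
The state is a dict: "clock": time; "qpos": joint angles; "qd": joint speeds; "effort": joint torques, N m; "position": TCP position; "ee_rot": TCP orientation; "contact_force": force on the tool from outside, world axes, zero at the start; "moment": the same for the moment, N m; "width": finger opening in m; "gripper_force": force on a finger pad.
Only numpy, scipy, OpenCV 4.12 (cv2) and the standard library are available. Lean on these libraries where they do the work, as an engineer would, in place of code of your own. Each camera call takes 0.05 s, during which the arm holds its last target. There are 200 camera calls.

## Task

Set up the take-apart cradle: slide the plain plywood panel up out of the wooden cradle foot and stand it back in a groove of the rack, and stand the two notched white plates from the rack, drawn up by their top edges, fully home in the two slots of the foot. Then lay every model rocket that is on the table in the cradle, one to a pair of V notches, nose away from the robot and its balance point midway between the plates: the noses are ballasted, so take each one at its balance point (the black ring round the tube) and carry it level. Do not knock over the grey paint bottle.

Things in the scene. Friction and masses are not known exactly. Their poses are not given: they have to be found in the camera images.
- rocket_red: model rocket, red nose and fins, white tube 22 mm in diameter, 236 mm long, about 200 g; may be absent. Four canards on the nose bulb and four fins in the last 38 mm reach 20 mm from the axis; it lies level on their tips, axis 15 mm above the table. Origin on the axis at mid-length (NOT the balance point); x along the axis towards the nose
- rocket_red_balance (a point): its balance point, where it must be gripped: on the axis under the 6 mm wide black ring round the tube, 82 mm from the nose tip. The nose is the heavy end: a ballasted bulb 28 mm in diameter and 36 mm long
- rocket_blue: model rocket, blue nose and fins, white tube 22 mm in diameter, 244 mm long, about 210 g; may be absent. Four canards on the nose bulb and four fins in the last 38 mm reach 20 mm from the axis; it lies level on their tips, axis 15 mm above the table. Origin on the axis at mid-length (NOT the balance point); x along the axis towards the nose
- rocket_blue_balance (a point): its balance point, where it must be gripped: on the axis under the 6 mm wide black ring round the tube, 87 mm from the nose tip. The nose is the heavy end: a ballasted bulb 28 mm in diameter and 36 mm long
- rocket_orange: model rocket, orange nose and fins, white tube 22 mm in diameter, 232 mm long, about 180 g; may be absent. Four canards on the nose bulb and four fins in the last 38 mm reach 20 mm from the axis; it lies level on their tips, axis 15 mm above the table. Origin on the axis at mid-length (NOT the balance point); x along the axis towards the nose
- rocket_orange_balance (a point): its balance point, where it must be gripped: on the axis under the 6 mm wide black ring round the tube, 81.5 mm from the nose tip. The nose is the heavy end: a ballasted bulb 28 mm in diameter and 36 mm long
- plate_a: white cradle plate, 8 mm thick, 180 wide, 88 tall, 110 g, starts in the rack. Lowest 24 mm: a tenon 60 wide. Top edge: four 90-degree V notches 12.6 mm deep, 25 and 75 mm to either side of the middle; between the inner two a flat land 25 mm wide to grip. Origin at the centre of the tenon foot; x normal to the plate, y along its width, z up. Both plates alike
- plate_b: white cradle plate, 8 mm thick, 180 wide, 88 tall, 110 g, starts in the rack. Lowest 24 mm: a tenon 60 wide. Top edge: four 90-degree V notches 12.6 mm deep, 25 and 75 mm to either side of the middle; between the inner two a flat land 25 mm wide to grip. Origin at the centre of the tenon foot; x normal to the plate, y along its width, z up. Both plates alike
- plain_panel: plain plywood shield panel without notches, 8 mm thick, 180 wide, 76 tall, 110 g, lowest 24 mm a tenon 60 wide; left standing in the front slot of the cradle foot. Origin at the centre of the tenon foot; x its normal, y along its width, z up
- plate_rack: light wooden rack fixed on the table, 100 x 212 mm: floor 8 mm thick, and at both short ends combs up to 72 mm high with three upright grooves that hold the side edges of the panels; panels slide straight up (clear after 65 mm). Origin at the centre of its underside; x across the panels, y along their width. The white plates start in two of the grooves
- rack_slot0 (a point): groove 0 of the rack, x = -36 mm: centre of its floor, 8 mm above the table, where the foot of a panel stands; grooves 14 mm wide, the panel has 2.5 mm of play at either end
- rack_slot1 (a point): groove 1 of the rack, x = 0 mm: centre of its floor, 8 mm above the table, where the foot of a panel stands; grooves 14 mm wide, the panel has 2.5 mm of play at either end
- rack_slot2 (a point): groove 2 of the rack, x = 36 mm: centre of its floor, 8 mm above the table, where the foot of a panel stands; grooves 14 mm wide, the panel has 2.5 mm of play at either end
- cradle_foot: wooden foot of the cradle, fixed on the table, 150 x 100 mm: two cross bars 32 mm high, 34 x 100 mm, 72 mm apart, each with a slot in its top for a tenon. Fully home, the shoulders of a plate rest on the bar, its foot 8 mm above the table. Origin at the centre of its underside; x away from the robot along the line of the rockets, y along the bars
- slot_front (a point): centre of the bottom of the slot farther from the robot, 6 mm above the table; the slot is 62 mm long (y), 10 mm wide (x), 26 mm deep, its mouth chamfered 4 mm
- slot_rear (a point): centre of the bottom of the slot nearer the robot, 6 mm above the table; the slot is 62 mm long (y), 10 mm wide (x), 26 mm deep, its mouth chamfered 4 mm
- berth1 (a point): berth 1 of the finished cradle: midway between the plates at y = -75 mm of the foot, 99 mm above the table, where the axis of a rocket lying in the notches of both plates runs and its balance point belongs
- berth2 (a point): berth 2 of the finished cradle: midway between the plates at y = -25 mm of the foot, 99 mm above the table, where the axis of a rocket lying in the notches of both plates runs and its balance point belongs
- berth3 (a point): berth 3 of the finished cradle: midway between the plates at y = 25 mm of the foot, 99 mm above the table, where the axis of a rocket lying in the notches of both plates runs and its balance point belongs
- berth4 (a point): berth 4 of the finished cradle: midway between the plates at y = 75 mm of the foot, 99 mm above the table, where the axis of a rocket lying in the notches of both plates runs and its balance point belongs
- grey_paint: loose grey paint dropper bottle with a black cap, 25 mm across, 82 mm tall, in front of the cradle, a bystander. Origin under its centre, z up

How it is judged:
By the outcome, as a careful person would: the job done as asked, in the order asked, and still so for the second after the job is handed in, with the robot touching nothing.
Of rocket_red, rocket_blue, rocket_orange only 2 to 3 are there at a start; the rules pass over those that are not, and their reading is None.
At some moment in a run one of rocket_red, rocket_blue, rocket_orange may be knocked a few centimetres aside while the robot is not near it.
It also fails if it takes over 200 s, if anything falls off the work surface, if the arm or the gripper's body presses on something with over 40 N, if the wrist force passes 120 N, or if a joint passes its speed limit or range.

## Working session

There is one attempt and no reset: what is moved stays moved. The work goes in short steps, Python scripts to look and compute and a tool call to move; the robot and the scene stay as the last step left them, time stands still between calls to the robot, and variables do not carry over. Pictures are saved under pics/ and viewed, at most 14 in all, crops included, and the job is handed in when it is done.

Besides the shell and the picture viewer there is one more tool, called after "Emit:" by a JSON object that holds its "name" and its "arguments". send_rows: Moves the arm, as the interface text tells. Its arguments: {"type":"object","properties":{"increments":{"type":"array"},"newtons":{"type":"number"}},"required":["increments"]}

```bash
mkdir -p pics && ls && python3 - <<'E'
from rig import get_state, optics
import cv2, numpy as np
s=get_state(); print(s)
for n in("scene","top"):
    d=optics.get_image(n); np.savez(f"pics/{n}0.npz",**d); cv2.imwrite(f"pics/{n}0.png",d["pixels"])
    R=cv2.Rodrigues(np.array(d["rvec"],float))[0]; print(n,d["K"],-R.T@np.array(d["tvec"]).ravel(),R)
E
```

```text
pics
{'clock': 0.0, 'qpos': array([-1.46200426e+00,  2.76568950e-01,  1.50615466e+00,  5.52300190e-06,
        1.36071560e+00, -1.21023224e-01]), 'qd': array([ 0.0006821 , -0.00017333, -0.00076304, -0.00040438,  0.0008737 ,
        0.00135121]), 'effort': array([ 8.86512589e-04, -4.16776371e+01, -2.45808917e+01, -5.01142824e-05,
        1.10864098e-02,  1.72839134e-05]), 'position': array([ 0.13090746, -0.55933794,  0.230446  ]), 'ee_rot': array([-9.23245430e-04,  9.93405020e-01,  1.14654322e-01,  8.34655292e-06]), 'contact_force': array([ 0.23094818,  0.38614667, -0.15004911]), 'moment': array([-0.01693826, -0.03628217,  0.01823097]), 'gripper_force': 0.0, 'width': 0.08536852944042812}
scene [[491.90464479   0.         256.75655162]
 [  0.         491.90464479 199.96690609]
 [  0.           0.           1.        ]] [-0.10905445  0.48966557  0.68285475] [[-0.64260092 -0.76600384 -0.01738312]
 [-0.43521667  0.3835876  -0.81452256]
 [ 0.63059536 -0.51584753 -0.57987139]]
top [[396.74042287   0.         255.86898206]
 [  0.         396.74042287 186.12729915]
 [  0.           0.           1.        ]] [0.41111977 0.00342286 0.9219532 ] [[ 0.00858964 -0.99981241  0.01735997]
 [-0.99385482 -0.01045183 -0.11019688]
 [ 0.11035765 -0.01630674 -0.99375816]]
```

View pics/scene0.png

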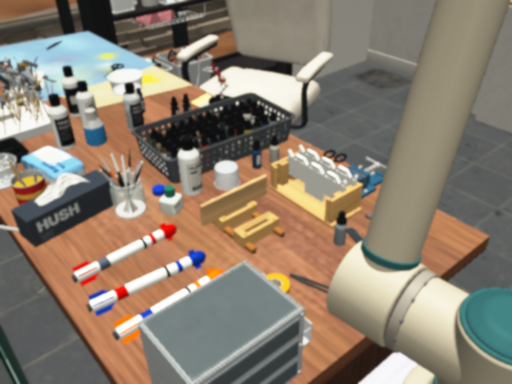

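View pics/top0.png

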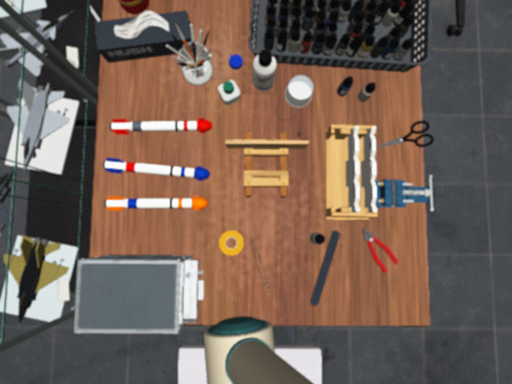

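The scene view shows three rockets at left (red, blue, orange), the panel in the far slot of the foot at about (235,205), and the rack with white plates at about (320,175). The top view shows the foot near (266,165), the rack near (352,170), the bottle at (318,238), and rocket noses at (210,125), (207,173) and (205,203). I'll zoom in on the foot and rack.

```bash
cat > h.py <<'E'
import cv2, numpy as np
from rig import get_state, optics
def snap(n,save=None):
    d=optics.get_image(n)
    if save: np.savez(f"pics/{save}.npz",**d)
    return d
def load(f): return dict(np.load(f"pics/{f}.npz"))
def ray(d,uv,z):
    R=cv2.Rodrigues(np.array(d["rvec"],float))[0]; c=-R.T@np.array(d["tvec"],float).ravel()
    uv=np.atleast_2d(np.array(uv,float)); v=np.c_[uv,np.ones(len(uv))]@np.linalg.inv(d["K"]).T@R
    return c+v*((z-c[2])/v[:,2])[:,None]
def proj(d,p): return cv2.projectPoints(np.atleast_2d(np.array(p,float)),d["rvec"],d["tvec"],d["K"],None)[0][:,0]
def crop(d,f,x0,x1,y0,y1,k):
    cv2.imwrite(f"pics/{f}.png",cv2.resize(d["pixels"][y0:y1,x0:x1],None,fx=k,fy=k,interpolation=cv2.INTER_CUBIC))
E
python3 - <<'E'
from h import *
d=load("top0"); crop(d,"c1",215,395,115,245,4.4)
s=load("scene0"); crop(s,"c2",190,370,135,255,4.4)
g=cv2.cvtColor(d["pixels"],cv2.COLOR_BGR2HSV)
x0,x1,y0,y1=98,216,112,215
sub=g[y0:y1,x0:x1]
white=((sub[...,1]<60)&(sub[...,2]>140)).astype(np.uint8)
n,lab,st,ce=cv2.connectedComponentsWithStats(white)
for i in range(1,n):
    if st[i,4]>15: print("white",st[i],ce[i]+[x0,y0])
sat=((sub[...,1]>200)&(sub[...,2]>130)).astype(np.uint8)
n,lab,st,ce=cv2.connectedComponentsWithStats(sat)
for i in range(1,n):
    if st[i,4]>15: print("sat",st[i],ce[i]+[x0,y0],sub[lab==i].mean(0).round())
E
```

```text
white [ 13   9  22  10 142] [122.15492958 125.50704225]
white [ 42   9  36  10 351] [157.74358974 125.47008547]
white [79  9  7 10 61] [179.93442623 125.18032787]
white [89  9 10 10 88] [191.625      125.26136364]
white [  6  48  22  11 155] [114.84516129 164.74193548]
white [ 37  51  36  13 355] [152.43943662 168.55211268]
white [74 54 10 11 88] [176.30681818 170.72727273]
white [87 55 10 11 94] [189.10638298 171.90425532]
white [  8  86  23  10 142] [117.17605634 202.52112676]
white [ 39  86  33  11 335] [152.9880597  202.58208955]
white [74 86  6 10 57] [174.54385965 202.42105263]
white [84 86 10 10 87] [186.33333333 202.50574713]
sat [15  7 13  3 29] [118.79310345 119.79310345] [  2. 220. 192.]
sat [100   6  14  15 150] [203.57333333 124.98      ] [  2. 242. 211.]
sat [15 18 16  4 50] [120.26 131.52] [  1. 230. 198.]
sat [29 50  7 10 55] [129.90909091 166.58181818] [  1. 242. 223.]
sat [ 97  56  14  11 109] [200.69724771 173.17431193] [113. 233. 173.]
sat [ 9 84 16  3 33] [114.90909091 197.39393939] [ 12. 236. 232.]
sat [ 95  84  15  14 160] [198.93125 202.75   ] [ 14. 249. 239.]
sat [81 87  2  9 16] [179.5625 203.4375] [ 15. 236. 243.]
sat [31 88  7  7 43] [131.58139535 202.93023256] [113. 234. 182.]
sat [ 9 96 17  3 36] [115.13888889 208.58333333] [ 13. 241. 233.]
```

View pics/c1.png

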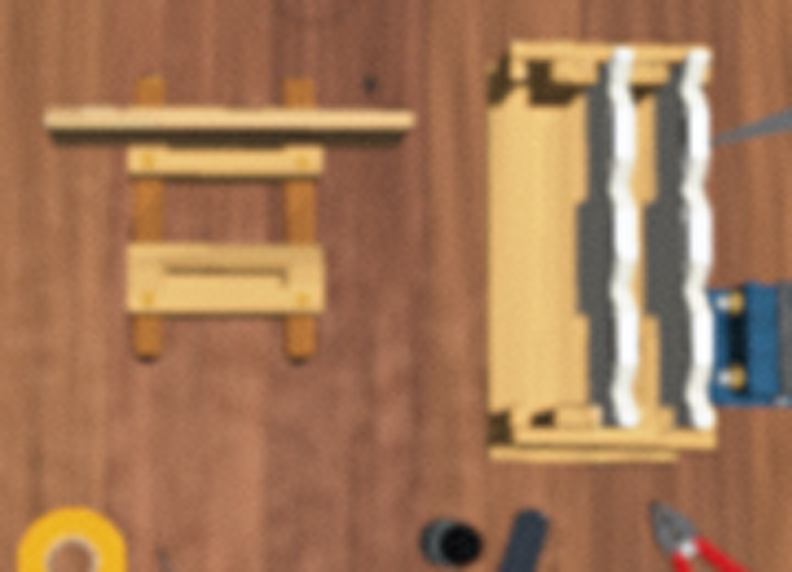

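View pics/c2.png

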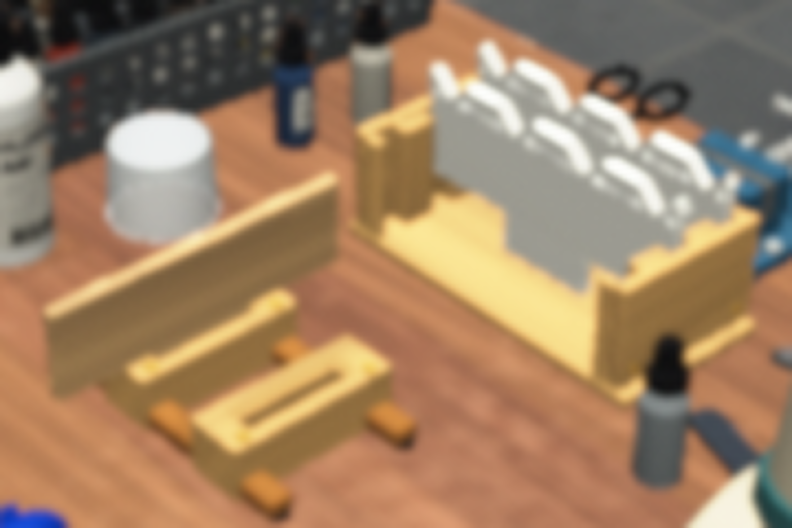

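The crops show the panel's top edge from (45,122) to (413,122), the rear slot at (163–288, 268), and bar tops at (128–324, 243–313). The plates stand in the two right-hand grooves at about (624,50–425) and (698,50–425), with the left groove empty. The bottle cap is at (460,543).

```bash
cat > m.py <<'E'
from h import *
d=load("top0"); s=load("scene0")
f=lambda pts,x0=215,y0=115:[((a+.5)/4.4-.5+x0,(b+.5)/4.4-.5+y0) for a,b in pts]
def p(n,pts,z): print(n,(ray(d,f(pts),z)*1000).round(1)[:,:2].tolist())
def ps(n,pts,z): print("  S",n,(ray(s,f(pts,190,135),z)*1000).round(1)[:,:2].tolist())
p("rearbar",[(128,243),(324,243),(325,313),(128,315)],.032)
p("frontbar near edge",[(128,178),(323,178)],.032)
p("slot",[(163,265),(288,268)],.032)
p("panel top far/near edge",[(45,112),(413,112),(45,130),(413,130)],.084)
p("plate tops",[(624,48),(624,425),(699,48),(703,427)],.096)
p("rack comb tops",[(510,43),(712,48),(490,448),(716,440)],.072)
p("rack floor",[(488,448)],.008)
p("bottle cap",[(460,543)],.08)
ps("rear bar top",[(193,410),(347,335),(391,370),(240,440)],.032)
ps("slot",[(235,412),(345,362),(350,372),(250,420)],.032)
ps("panel top",[(45,315),(333,175)],.084)
ps("front bar near",[(130,378),(295,298)],.032)
ps("plate land centre",[(568,145)],.096)
ps("plate ends",[(440,65),(683,212),(490,45),(733,180)],.096)
ps("rack comb top",[(357,128),(625,285),(757,215)],.072)
for n,L,ul in(("red",(181.,125.2),0),):
    pass
# rockets: tube white centroids line + ring gap between blobs
R={"red":[(122.2,125.5),(157.7,125.5),(180,125.2),(191.6,125.3),(203.6,125)],"blue":[(152.4,168.6),(176.3,170.7),(189.1,171.9),(200.7,173.2)],"orange":[(153,202.6),(174.5,202.4),(186.3,202.5),(199,202.75)]}
for k,v in R.items(): print(k,(ray(d,v,.015)*1000).round(1)[:,:2].tolist())
E
python3 m.py
python3 - <<'E'
from h import *
d=load("top0")
for k,(a,b) in {"red":((165,125.4),(215,124.9)),"blue":(( 165,169.7),(215,174.3)),"orange":((160,202.5),(215,202.7))}.items():
    t=np.linspace(0,1,(b[0]-a[0])*2+1); u=a[0]+t*(b[0]-a[0]); v=a[1]+t*(b[1]-a[1])
    pr=cv2.remap(d["pixels"],u.astype(np.float32)[None],v.astype(np.float32)[None],1)[0].astype(int)
    print(k,[(round(float(x),1),*map(int,c)) for x,c in zip(u,pr) if c.max()<140 or x>204][:30])
E
```

```text
rearbar [[546.8, 16.7], [547.9, -84.4], [511.6, -84.9], [509.5, 16.3]]
frontbar near edge [[580.8, 17.1], [582.0, -83.9]]
slot [[535.6, -1.4], [534.7, -65.8]]
panel top far/near edge [[603.1, 57.2], [605.4, -123.0], [594.2, 57.1], [596.4, -123.0]]
plate tops [[635.6, -224.3], [452.3, -220.7], [636.1, -261.0], [451.7, -258.4]]
rack comb tops [[644.0, -173.7], [642.7, -275.2], [441.7, -161.4], [446.6, -272.3]]
rack floor [[444.0, -172.8]]
bottle cap [[395.8, -144.9]]
  S rear bar top [[553.5, 12.9], [550.1, -82.4], [514.1, -79.7], [521.0, 10.1]]
  S slot [[539.0, -1.3], [533.9, -66.9], [526.2, -63.5], [529.5, -2.9]]
  S panel top [[603.1, 59.7], [605.9, -121.7]]
  S front bar near [[593.8, 20.8], [591.8, -83.2]]
  S plate land centre [[533.2, -218.4]]
  S plate ends [[637.3, -226.0], [452.6, -215.6], [635.2, -261.9], [455.5, -255.9]]
  S rack comb top [[647.5, -174.7], [451.1, -175.2], [448.9, -270.3]]
red [[650.5, 300.7], [651.5, 218.5], [652.9, 166.7], [653.1, 139.7], [654.1, 111.8]]
blue [[549.9, 227.0], [545.6, 172.1], [543.2, 142.6], [540.5, 115.9]]
orange [[471.6, 222.7], [472.5,
[... 991 characters left out ...]
7, 172), (213.0, 82, 115, 170), (213.5, 80, 114, 170), (214.0, 78, 113, 170), (214.5, 77, 113, 169), (215.0, 76, 112, 167)]
orange [(170.0, 114, 113, 113), (170.5, 124, 121, 121), (171.0, 133, 130, 129), (204.5, 0, 120, 250), (205.0, 0, 115, 249), (205.5, 0, 107, 243), (206.0, 0, 100, 237), (206.5, 20, 95, 214), (207.0, 40, 90, 191), (207.5, 50, 92, 171), (208.0, 60, 94, 152), (208.5, 67, 99, 152), (209.0, 73, 105, 152), (209.5, 75, 107, 156), (210.0, 78, 110, 159), (210.5, 79, 112, 164), (211.0, 81, 114, 169), (211.5, 81, 116, 171), (212.0, 82, 118, 173), (212.5, 84, 119, 174), (213.0, 85, 121, 175), (213.5, 85, 120, 176), (214.0, 84, 120, 176), (214.5, 84, 119, 175), (215.0, 85, 119, 173)]
```

Emit:
{"name": "send_rows", "arguments": {"increments": [{"gripper": 0,"linear": [0.156,0.176,0],"delta_rot": [0,0,0.451]},{"gripper": 0,"linear": [0.156,0.176,0],"delta_rot": [0,0,0.451]},{"gripper": 0,"linear": [0.156,0.176,0],"delta_rot": [0,0,0.451]},{"gripper": 0,"linear": [0.156,0.176,0],"delta_rot": [0,0,0.451]},{"gripper": 0,"linear": [0.156,0.176,0],"delta_rot": [0,0,0.451]},{"gripper": 0,"linear": [0.156,0.176,0],"delta_rot": [0,0,0.451]}], "newtons": 40}}

```text
clock: 0.7
position: [0.289, -0.3799, 0.2312]
ee_rot: [-0.001, 0.942, 0.336, 0.001]
contact_force: [-0.3, -0.4, -0.3]
width: 0.0425
gripper_force: 0.0
```

Emit:
{"name": "send_rows", "arguments": {"increments": [{"gripper": 0,"linear": [0.156,0.176,0],"delta_rot": [0,0,0.451]},{"gripper": 0,"linear": [0.156,0.176,0],"delta_rot": [0,0,0.451]},{"gripper": 0,"linear": [0.156,0.176,0],"delta_rot": [0,0,0.451]},{"gripper": 0,"linear": [0.156,0.176,0],"delta_rot": [0,0,0.451]},{"gripper": 0,"linear": [0.156,0.176,0],"delta_rot": [0,0,0.451]},{"gripper": 0,"linear": [0.156,0.176,0],"delta_rot": [0,0,0.451]}]}}

```text
clock: 1.3
position: [0.4452, -0.2055, 0.231]
ee_rot: [-0.0, 0.843, 0.538, 0.001]
contact_force: [0.4, 0.1, 0.0]
width: 0.0426
gripper_force: 0.0
```

Emit:
{"name": "send_rows", "arguments": {"increments": [{"gripper": 0,"linear": [0.157,0.175,0],"delta_rot": [0,0,0.451]},{"gripper": 0,"linear": [0.157,0.175,0],"delta_rot": [0,0,0.451]},{"gripper": 0,"linear": [0.157,0.175,0],"delta_rot": [0,0,0.451]},{"gripper": 0,"linear": [0.157,0.175,0],"delta_rot": [0,0,0.451]},{"gripper": 0,"linear": [0.157,0.175,0],"delta_rot": [0,0,0.451]},{"gripper": 0,"linear": [0.157,0.175,0],"delta_rot": [0,0,0.451]},{"gripper": 0,"linear": [0.157,0.175,0],"delta_rot": [0,0,0.451]},{"gripper": 0,"linear": [0.157,0.175,0],"delta_rot": [0,0,0.451]}]}}

```text
clock: 2.1
position: [0.599, -0.0346, 0.231]
ee_rot: [-0.0, 0.703, 0.711, -0.001]
contact_force: [0.3, -0.0, 0.1]
width: 0.0429
gripper_force: 0.0
```

Emit:
{"name": "send_rows", "arguments": {"increments": [{"gripper": 0,"linear": [0.001,0.001,-0.045],"delta_rot": [0,0,0]},{"gripper": 0,"linear": [0.001,0.001,-0.09],"delta_rot": [0,0,0]},{"gripper": 0,"linear": [0.001,0.001,-0.13],"delta_rot": [0,0,0]},{"gripper": 0,"linear": [0.001,0.001,-0.15],"delta_rot": [0,0,0]},{"gripper": 0,"linear": [0.001,0.001,-0.165],"delta_rot": [0,0,0]},{"gripper": 0,"linear": [0.001,0.001,-0.179],"delta_rot": [0,0,0]},{"gripper": 0,"linear": [0.001,0.001,-0.179],"delta_rot": [0,0,0]}]}}

```text
clock: 2.8
position: [0.5985, -0.0334, 0.0507]
ee_rot: [-0.002, 0.704, 0.711, -0.001]
contact_force: [-0.7, -1.1, 0.1]
width: 0.0426
gripper_force: 0.0
```

Emit:
{"name": "send_rows", "arguments": {"increments": [{"gripper": 0.6,"linear": [0,0,0],"delta_rot": [0,0,0]},{"gripper": 0.7,"linear": [0,0,0],"delta_rot": [0,0,0]},{"gripper": 0.8,"linear": [0,0,0],"delta_rot": [0,0,0]},{"gripper": 1,"linear": [0,0,0],"delta_rot": [0,0,0]},{"gripper": 1,"linear": [0,0,0],"delta_rot": [0,0,0]},{"gripper": 1,"linear": [0,0,0],"delta_rot": [0,0,0]},{"gripper": 1,"linear": [0,0,0],"delta_rot": [0,0,0]}]}}

```text
clock: 3.5
position: [0.6023, -0.0324, 0.0535]
ee_rot: [0.002, 0.703, 0.711, 0.001]
contact_force: [0.7, -2.0, 5.8]
width: 0.0072
gripper_force: 40.9
```

Emit:
{"name": "send_rows", "arguments": {"increments": [{"gripper": 1,"linear": [0,0,0.005],"delta_rot": [0,0,0]},{"gripper": 1,"linear": [0,0,0.012],"delta_rot": [0,0,0]},{"gripper": 1,"linear": [0,0,0.02],"delta_rot": [0,0,0]},{"gripper": 1,"linear": [0,0,0.03],"delta_rot": [0,0,0]},{"gripper": 1,"linear": [0,0,0.045],"delta_rot": [0,0,0]},{"gripper": 1,"linear": [0,0,0.065],"delta_rot": [0,0,0]},{"gripper": 1,"linear": [0,0,0.09],"delta_rot": [0,0,0]},{"gripper": 1,"linear": [0,0,0.12],"delta_rot": [0,0,0]}]}}

```text
clock: 4.3
position: [0.5976, -0.0314, 0.1723]
ee_rot: [-0.003, 0.703, 0.712, -0.002]
contact_force: [0.5, -0.4, -1.5]
width: 0.007
gripper_force: 40.0
```

```bash
python3 - <<'E'
from h import *
print(get_state()["position"])
d=snap("scene","s1"); t=snap("top","t1")
a=cv2.resize(d["pixels"][60:260,190:390],None,fx=2.8,fy=2.8,interpolation=2); b=cv2.resize(t["pixels"][110:250,215:315],None,fx=2.4,fy=2.4,interpolation=2)
o=np.zeros((560,800,3),np.uint8); o[:,:560]=a; o[:336,560:800]=b; cv2.imwrite("pics/l1.png",o)
E
```

```text
[ 0.59764332 -0.03140293  0.17234904]
```

View pics/l1.png

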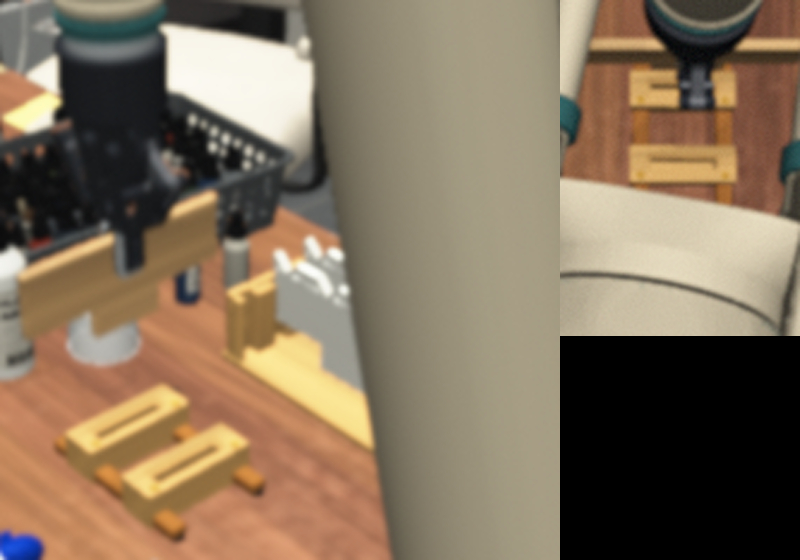

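The panel is clear of the foot, held level at (120,260) in the composite. Both slots are empty and visible. Next I turn it and carry it to the free groove of the rack.

Emit:
{"name": "send_rows", "arguments": {"increments": [{"gripper": 1,"linear": [-0.003,-0.01,0],"delta_rot": [0,0,-0.1]},{"gripper": 1,"linear": [-0.006,-0.02,0],"delta_rot": [0,0,-0.2]},{"gripper": 1,"linear": [-0.009,-0.03,0],"delta_rot": [0,0,-0.3]},{"gripper": 1,"linear": [-0.012,-0.04,0],"delta_rot": [0,0,-0.4]},{"gripper": 1,"linear": [-0.015,-0.05,0],"delta_rot": [0,0,-0.5]},{"gripper": 1,"linear": [-0.018,-0.06,0],"delta_rot": [0,0,-0.6]},{"gripper": 1,"linear": [-0.022,-0.07,0],"delta_rot": [0,0,-0.7]},{"gripper": 1,"linear": [-0.026,-0.078,0],"delta_rot": [0,0,-0.8]}]}}

```text
clock: 5.2
position: [0.5724, -0.1098, 0.171]
ee_rot: [-0.002, 0.925, 0.38, -0.002]
contact_force: [-0.7, -0.4, -0.9]
width: 0.0077
gripper_force: 40.0
```

Emit:
{"name": "send_rows", "arguments": {"increments": [{"gripper": 1,"linear": [-0.003,-0.01,0],"delta_rot": [0,0,-0.12]},{"gripper": 1,"linear": [-0.007,-0.02,0],"delta_rot": [0,0,-0.25]},{"gripper": 1,"linear": [-0.01,-0.035,0],"delta_rot": [0,0,-0.38]},{"gripper": 1,"linear": [-0.014,-0.05,0],"delta_rot": [0,0,-0.5]},{"gripper": 1,"linear": [-0.018,-0.06,0],"delta_rot": [0,0,-0.62]},{"gripper": 1,"linear": [-0.022,-0.07,0],"delta_rot": [0,0,-0.72]},{"gripper": 1,"linear": [-0.026,-0.078,0],"delta_rot": [0,0,-0.797]},{"gripper": 1,"linear": [-0.026,-0.078,0],"delta_rot": [0,0,-0.797]}]}}

```text
clock: 6.0
position: [0.5466, -0.1879, 0.1711]
ee_rot: [-0.001, 1.0, -0.008, -0.002]
contact_force: [0.3, 0.3, -2.0]
width: 0.0074
gripper_force: 40.0
```

```bash
python3 - <<'E'
from h import *
print(get_state()["position"],get_state()["ee_rot"])
d=snap("scene","s2"); t=snap("top","t2")
a=cv2.resize(d["pixels"][90:240,190:390],None,fx=2.8,fy=2.8,interpolation=2); b=cv2.resize(t["pixels"][110:250,300:400],None,fx=2.4,fy=2.4,interpolation=2)
o=np.zeros((560,800,3),np.uint8); o[:420,:560]=a; o[:336,560:800]=b; cv2.imwrite("pics/l2.png",o)
E
```

```text
[ 0.54660538 -0.1879239   0.17111618] [-7.26189015e-04  9.99968508e-01 -7.53105189e-03 -2.39540444e-03]
```

View pics/l2.png

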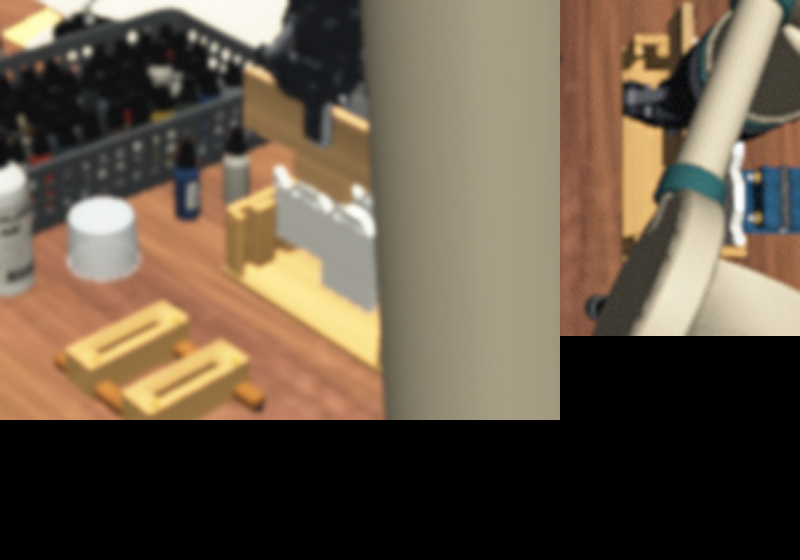

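The panel hangs above the rack, with the far end of its top edge at composite (687,5), and the white plates are still in their grooves. Now a numeric check of the panel's far end against the groove.

```bash
python3 - <<'E'
from h import *
t=load("t2"); t0=load("top0")
print("panel far end", ray(t,[(352.9+.3,110.5),(350.5,110.5),(355.5,110.5)],.203)*1000)
# far comb region luminance, rows of columns (free groove) from initial top image
p=t0["pixels"][122:142,324:382].astype(int)
for v in range(122,138,1): print(v," ".join(f"{int(x):3d}" for x in p[v-122,:34].mean(1)))
print(proj(t0,[[.638,-.1868,.072],[.638,-.1798,.072],[.638,-.1938,.072],[.651,-.187,.072]]))
E
```

```text
panel far end [[ 635.24401238 -189.28542939  203.        ]
 [ 635.17328636 -184.21151243  203.        ]
 [ 635.30427408 -193.60863144  203.        ]]
122 112 107 107 106 106 100 110 108 108 106 110 112 114 116 120 122 122 122 118 112 120 117 113 100 103 108 107 108 102  99 100  97  99 100
123 113 106 108 108 104 103 110 118 118 117 117 114 116 123 130 123 133 128 128 125 126 123 114 106 111 117 117 111 105 101  96  98  97  98
124 113 107 106 105 103 101 110 135 151 148 144 140 145 145 148 149 150 153 151 152 151 142 132 128 129 134 133 130 122 114 115 112 114 120
125 110 105 103 105 103 101 113 151 178 181 175 172 171 174 172 172 175 180 179 175 177 168 163 162 161 164 162 160 153 149 156 168 177 176
126 110 107 104 108  98  93 106 152 180 186 182 181 182 183 181 181 183 183 184 183 184 180 181 180 181 180 181 180 177 177 191 217 232 230
127 113 108 103 100  94  79  94 140 168 169 168 164 163 163 167 166 166 173 175 175 179 178 181 182 185 181 181 179 176 175 195 228 243 243
128 112 110 111 101  83  67  83 135 161 155 139 120 117 120 120 125 137 155 167 172 175 174 173 174 179 177 16
[... 706 characters left out ...]
 97 151 204 230 228 206
134 115  95  74  63  56  58  67  87 112 117 106  75  58  57  54  59  66  72  75  79  80  84  92  92  96  97  96  85 103 162 219 235 230 191
135 111  97  74  61  61  64  82 116 151 157 137  95  65  55  58  61  56  61  58  58  56  59  70  78  83  83  87  86 105 165 226 241 237 195
136 113  91  70  60  63  78 114 151 177 178 154 103  65  55  55  57  58  54  54  54  55  75  95 105  99  89  88  86 101 159 222 243 243 216
137 113  97  72  66  75 103 149 176 186 182 153 104  64  54  56  55  57  53  53  59  74 107 134 134 112  94  88  88  94 134 203 240 243 232
[[336.50043315 127.10831725]
 [333.32919257 127.06733573]
 [339.67084433 127.14928805]
 [336.50923466 121.34294399]]
```

Emit:
{"name": "send_rows", "arguments": {"increments": [{"gripper": 1,"linear": [-0.0025,0,0],"delta_rot": [0,0,0]},{"gripper": 1,"linear": [-0.0025,0,-0.015],"delta_rot": [0,0,0]},{"gripper": 1,"linear": [-0.0025,0,-0.03],"delta_rot": [0,0,0]},{"gripper": 1,"linear": [-0.0025,0,-0.04],"delta_rot": [0,0,0]},{"gripper": 1,"linear": [-0.0025,0,-0.048],"delta_rot": [0,0,0]},{"gripper": 1,"linear": [-0.0025,0,-0.056],"delta_rot": [0,0,0]},{"gripper": 1,"linear": [-0.0025,0,-0.062],"delta_rot": [0,0,0]},{"gripper": 1,"linear": [-0.0025,0,-0.068],"delta_rot": [0,0,0]}]}}

```text
clock: 6.9
position: [0.5466, -0.1879, 0.104]
ee_rot: [0.0, 1.0, -0.007, 0.0]
contact_force: [-0.7, 0.6, -1.0]
width: 0.0072
gripper_force: 40.0
```

Emit:
{"name": "send_rows", "arguments": {"increments": [{"gripper": 1,"linear": [0,0,0],"delta_rot": [0,0,0]},{"gripper": 1,"linear": [0,0,0],"delta_rot": [0,0,0]}]}}

```text
clock: 7.1
position: [0.5466, -0.188, 0.1044]
ee_rot: [0.0, 1.0, -0.007, 0.0]
contact_force: [-0.3, 0.1, -0.2]
width: 0.0078
gripper_force: 40.0
```

```bash
python3 - <<'E'
from h import *
for i in range(4):
    s=get_state(); print(s["clock"],s["position"],s["contact_force"],s["qd"].round(3)); optics.get_image("top")
E
```

```text
7.1 [ 0.54658217 -0.18799417  0.10440745] [-0.33965293  0.09942312 -0.22323009] [ 0.001 -0.007 -0.008  0.002 -0.001  0.002]
7.15 [ 0.54672921 -0.18806675  0.10461287] [ 0.45991423  0.28166303 -0.11981666] [ 0.    -0.005 -0.002  0.     0.    -0.001]
7.2 [ 0.54680921 -0.18810154  0.10474609] [-0.42288831 -0.20638929 -0.37961235] [ 0.001 -0.001 -0.     0.     0.001  0.001]
7.25 [ 0.54677757 -0.18807923  0.10477675] [ 0.43674316 -0.90540906 -1.21523592] [ 0.    -0.001  0.004 -0.001  0.     0.002]
```

Emit:
{"name": "send_rows", "arguments": {"increments": [{"gripper": 1,"linear": [-0.0015,0,-0.005],"delta_rot": [0,0,0]},{"gripper": 1,"linear": [-0.0015,0,-0.013],"delta_rot": [0,0,0]},{"gripper": 1,"linear": [-0.0015,0,-0.022],"delta_rot": [0,0,0]},{"gripper": 1,"linear": [-0.0015,0,-0.031],"delta_rot": [0,0,0]},{"gripper": 1,"linear": [-0.0015,0,-0.038],"delta_rot": [0,0,0]},{"gripper": 1,"linear": [-0.0015,0,-0.044],"delta_rot": [0,0,0]},{"gripper": 1,"linear": [-0.0015,0,-0.046],"delta_rot": [0,0,0]}]}}

```text
clock: 8.0
position: [0.5445, -0.1877, 0.0573]
ee_rot: [-0.0, 1.0, -0.007, -0.001]
contact_force: [-0.1, 0.1, -0.4]
width: 0.0079
gripper_force: 40.0
```

Emit:
{"name": "send_rows", "arguments": {"increments": [{"gripper": 1,"linear": [0,0,-0.001],"delta_rot": [0,0,0]},{"gripper": 1,"linear": [0,0,-0.002],"delta_rot": [0,0,0]},{"gripper": 1,"linear": [0,0,-0.003],"delta_rot": [0,0,0]},{"gripper": 1,"linear": [0,0,-0.004],"delta_rot": [0,0,0]},{"gripper": 1,"linear": [0,0,-0.004],"delta_rot": [0,0,0]}]}}

```text
clock: 8.5
position: [0.545, -0.1879, 0.0544]
ee_rot: [0.0, 1.0, -0.007, 0.0]
contact_force: [-0.2, -0.3, -1.0]
width: 0.0076
gripper_force: 40.0
```

Emit:
{"name": "send_rows", "arguments": {"increments": [{"gripper": 1,"linear": [0,0,-0.001],"delta_rot": [0,0,0]},{"gripper": 1,"linear": [0,0,-0.002],"delta_rot": [0,0,0]},{"gripper": 1,"linear": [0,0,-0.003],"delta_rot": [0,0,0]},{"gripper": 1,"linear": [0,0,-0.003],"delta_rot": [0,0,0]}]}}

```text
clock: 8.9
position: [0.5452, -0.1881, 0.0535]
ee_rot: [0.0, 1.0, -0.007, 0.001]
contact_force: [-3.1, 1.5, 10.9]
width: 0.0074
gripper_force: 41.9
```

Emit:
{"name": "send_rows", "arguments": {"increments": [{"gripper": 0.58,"linear": [0,0,0.002],"delta_rot": [0,0,0]},{"gripper": 0.58,"linear": [0,0,0.002],"delta_rot": [0,0,0]},{"gripper": 0.58,"linear": [0,0,0.002],"delta_rot": [0,0,0]},{"gripper": 0.58,"linear": [0,0,0.01],"delta_rot": [0,0,0]},{"gripper": 0.58,"linear": [0,0,0.03],"delta_rot": [0,0,0]},{"gripper": 0.58,"linear": [0,0,0.05],"delta_rot": [0,0,0]},{"gripper": 0.58,"linear": [0,0,0.075],"delta_rot": [0,0,0]},{"gripper": 0.58,"linear": [0,0,0.075],"delta_rot": [0,0,0]}]}}

```text
clock: 9.7
position: [0.5472, -0.1889, 0.1297]
ee_rot: [0.001, 1.0, -0.007, 0.003]
contact_force: [-0.0, -0.8, 0.1]
width: 0.0182
gripper_force: 0.0
```

Emit:
{"name": "send_rows", "arguments": {"increments": [{"gripper": 0.58,"linear": [-0.0005,-0.034,0],"delta_rot": [0,0,0]},{"gripper": 0.58,"linear": [-0.0005,-0.034,0],"delta_rot": [0,0,0]},{"gripper": 0.58,"linear": [-0.0005,-0.034,0],"delta_rot": [0,0,0]}]}}

```text
clock: 10.0
position: [0.5439, -0.222, 0.1254]
ee_rot: [-0.001, 1.0, -0.008, -0.001]
contact_force: [-0.0, 0.7, -0.4]
width: 0.0181
gripper_force: 0.0
```

```bash
python3 - <<'E'
from h import *
print(get_state()["position"])
d=snap("scene","s3"); t=snap("top","t3")
a=cv2.resize(d["pixels"][90:240,190:390],None,fx=2.8,fy=2.8,interpolation=2); b=cv2.resize(t["pixels"][110:250,300:400],None,fx=2.4,fy=2.4,interpolation=2)
o=np.zeros((420,800,3),np.uint8); o[:420,:560]=a; o[:336,560:800]=b; cv2.imwrite("pics/l3.png",o)
E
```

```text
[ 0.54386214 -0.22196453  0.12539432]
```

View pics/l3.png

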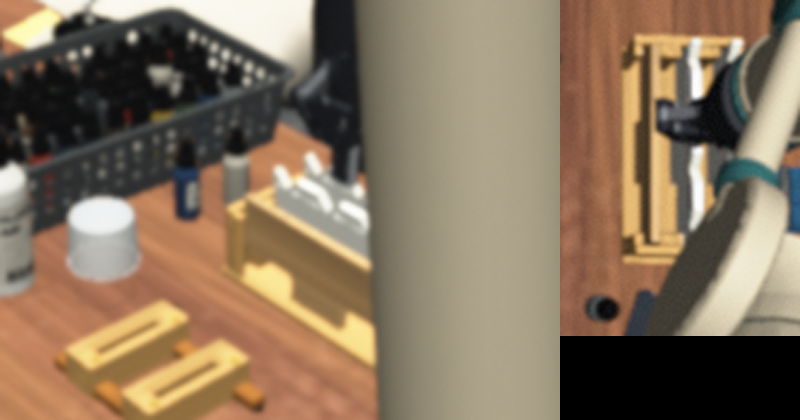

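The panel now stands home in the left groove, at composite (655,45–245). The fingers sit over the land of the first plate, at about (345,175). Next I grasp that plate.

Emit:
{"name": "send_rows", "arguments": {"increments": [{"gripper": 0.58,"linear": [0,0,-0.012],"delta_rot": [0,0,0]},{"gripper": 0.58,"linear": [0,0,-0.024],"delta_rot": [0,0,0]},{"gripper": 0.58,"linear": [0,0,-0.036],"delta_rot": [0,0,0]},{"gripper": 0.58,"linear": [0,0,-0.048],"delta_rot": [0,0,0]},{"gripper": 0.58,"linear": [0,0,-0.058],"delta_rot": [0,0,0]},{"gripper": 0.58,"linear": [0,0,-0.062],"delta_rot": [0,0,0]},{"gripper": 0.58,"linear": [0,0,-0.062],"delta_rot": [0,0,0]}]}}

```text
clock: 10.8
position: [0.5441, -0.2217, 0.0634]
ee_rot: [-0.0, 1.0, -0.007, -0.001]
contact_force: [0.6, 0.0, 0.1]
width: 0.0176
gripper_force: 0.0
```

Emit:
{"name": "send_rows", "arguments": {"increments": [{"gripper": 0.8,"linear": [0,0,0],"delta_rot": [0,0,0]},{"gripper": 1,"linear": [0,0,0],"delta_rot": [0,0,0]},{"gripper": 1,"linear": [0,0,0],"delta_rot": [0,0,0]},{"gripper": 1,"linear": [0,0,0],"delta_rot": [0,0,0]},{"gripper": 1,"linear": [0,0,0],"delta_rot": [0,0,0]}]}}

```text
clock: 11.3
position: [0.5446, -0.222, 0.0646]
ee_rot: [0.0, 1.0, -0.007, 0.0]
contact_force: [-0.8, 0.1, 0.4]
width: 0.0077
gripper_force: 40.2
```

```bash
python3 - <<'E'
from h import *
s=get_state();print(s["position"],s["contact_force"],s["width"])
# slots: darkest connected regions within the foot in scene image s2 and top t3
for n,f,(x0,x1,y0,y1) in(("top","t1",(235,300,125,200)),("top","t3",(235,300,125,200)),("scene","s3",(205,285,190,245))):
    d=load(f); p=d["pixels"][y0:y1,x0:x1].astype(int); hsv=cv2.cvtColor(d["pixels"],cv2.COLOR_BGR2HSV)[y0:y1,x0:x1]
    bar=((hsv[...,2]>185)&(hsv[...,1]<170)).astype(np.uint8)
    cs,_=cv2.findContours(bar,cv2.RETR_CCOMP,cv2.CHAIN_APPROX_NONE)
    for c in cs:
        if cv2.contourArea(c)>25:
            r=cv2.minAreaRect(c); b=cv2.boxPoints(r)+[x0,y0]; c0=np.array(r[0])+[x0,y0]
            print(f,round(cv2.contourArea(c)),(ray(d,c0,.032)*1000).round(1)[0,:2],(ray(d,b,.032)*1000).round(0)[:,:2].tolist())
E
```

```text
[ 0.54456643 -0.22199664  0.06462218] [-0.83289604  0.08660442  0.39262065] 0.007679445172473926
t1 400 [494.6 -36.4] [[507.0, 36.0], [509.0, -109.0], [482.0, -109.0], [480.0, 35.0]]
t1 540 [529.8 -32.8] [[546.0, 16.0], [548.0, -82.0], [513.0, -82.0], [512.0, 16.0]]
t1 131 [533.3 -33.9] [[529.0, 1.0], [542.0, -0.0], [538.0, -69.0], [524.0, -68.0]]
t1 80 [601.7 -73.6] [[617.0, -66.0], [617.0, -82.0], [587.0, -82.0], [587.0, -66.0]]
t1 182 [602.  -5.] [[618.0, 17.0], [619.0, -27.0], [586.0, -27.0], [586.0, 17.0]]
t1 58 [645.   13.8] [[648.0, 38.0], [649.0, -10.0], [642.0, -10.0], [641.0, 38.0]]
t3 633 [529.8 -32.8] [[546.0, 18.0], [548.0, -84.0], [513.0, -84.0], [512.0, 18.0]]
t3 90 [532.9 -34. ] [[529.0, -2.0], [539.0, -2.0], [536.0, -66.0], [527.0, -66.0]]
t3 584 [602.4 -32.4] [[618.0, 17.0], [619.0, -82.0], [587.0, -82.0], [586.0, 17.0]]
t3 112 [603.5 -32.4] [[597.0, 1.0], [609.0, 1.0], [610.0, -66.0], [598.0, -66.0]]
s3 148 [477.2 -16.1] [[511.0, 0.0], [466.0, -51.0], [445.0, -32.0], [489.0, 18.0]]
s3 536 [539.7 -33.1] [[565.0, 16.0], [570.0, -107.0], [514.0, -83.0], [513.0, 34.0]]
s3 63 [529.4 -29. ] [[536.0, -2.0], [534.0, -61.0], [523.0, -56.0], [525.0, 2.0]]
s3 999 [5.805e+02 2.000e-01] [[693.0, -12.0], [615.0, -101.0], [482.0, 11.0], [550.0, 89.0]]
s3 190 [ 588.3 -127.2] [[627.0, -111.0], [644.0, -140.0], [551.0, -143.0], [537.0, -115.0]]
```

Emit:
{"name": "send_rows", "arguments": {"increments": [{"gripper": 1,"linear": [0,0,0.005],"delta_rot": [0,0,0]},{"gripper": 1,"linear": [0,0,0.015],"delta_rot": [0,0,0]},{"gripper": 1,"linear": [0,0,0.028],"delta_rot": [0,0,0]},{"gripper": 1,"linear": [0,0,0.044],"delta_rot": [0,0,0]},{"gripper": 1,"linear": [0,0,0.062],"delta_rot": [0,0,0]},{"gripper": 1,"linear": [0,0,0.08],"delta_rot": [0,0,0]},{"gripper": 1,"linear": [0,0,0.1],"delta_rot": [0,0,0]},{"gripper": 1,"linear": [0,0,0.115],"delta_rot": [0,0,0]}]}}

```text
clock: 12.1
position: [0.545, -0.2222, 0.1821]
ee_rot: [0.001, 1.0, -0.007, 0.001]
contact_force: [0.3, -0.6, -1.4]
width: 0.0074
gripper_force: 40.2
```

Emit:
{"name": "send_rows", "arguments": {"increments": [{"gripper": 1,"linear": [0.003,0.01,0],"delta_rot": [0,0,0.08]},{"gripper": 1,"linear": [0.006,0.02,0],"delta_rot": [0,0,0.18]},{"gripper": 1,"linear": [0.009,0.03,0],"delta_rot": [0,0,0.28]},{"gripper": 1,"linear": [0.012,0.042,0],"delta_rot": [0,0,0.38]},{"gripper": 1,"linear": [0.016,0.054,0],"delta_rot": [0,0,0.48]},{"gripper": 1,"linear": [0.02,0.066,0],"delta_rot": [0,0,0.58]},{"gripper": 1,"linear": [0.024,0.08,0],"delta_rot": [0,0,0.69]},{"gripper": 1,"linear": [0.028,0.094,0],"delta_rot": [0,0,0.8]}]}}

```text
clock: 12.9
position: [0.5728, -0.1275, 0.1807]
ee_rot: [0.001, 0.923, 0.385, 0.001]
contact_force: [0.5, 0.3, -1.0]
width: 0.0076
gripper_force: 40.1
```

Emit:
{"name": "send_rows", "arguments": {"increments": [{"gripper": 1,"linear": [0.004,0.014,0],"delta_rot": [0,0,0.12]},{"gripper": 1,"linear": [0.008,0.028,0],"delta_rot": [0,0,0.24]},{"gripper": 1,"linear": [0.012,0.042,0],"delta_rot": [0,0,0.36]},{"gripper": 1,"linear": [0.016,0.056,0],"delta_rot": [0,0,0.48]},{"gripper": 1,"linear": [0.02,0.07,0],"delta_rot": [0,0,0.6]},{"gripper": 1,"linear": [0.025,0.083,0],"delta_rot": [0,0,0.71]},{"gripper": 1,"linear": [0.0295,0.0955,0],"delta_rot": [0,0,0.797]},{"gripper": 1,"linear": [0.0295,0.0955,0],"delta_rot": [0,0,0.797]}]}}

```text
clock: 13.7
position: [0.6026, -0.031, 0.1806]
ee_rot: [0.001, 0.702, 0.712, 0.001]
contact_force: [-0.1, -0.1, -0.9]
width: 0.0075
gripper_force: 40.2
```

Emit:
{"name": "send_rows", "arguments": {"increments": [{"gripper": 1,"linear": [0,0,0],"delta_rot": [0,0,0]},{"gripper": 1,"linear": [0,0,0],"delta_rot": [0,0,0]}]}}

```text
clock: 13.9
position: [0.6018, -0.0331, 0.1798]
ee_rot: [0.0, 0.703, 0.711, -0.0]
contact_force: [0.1, 0.4, -0.8]
width: 0.0075
gripper_force: 40.2
```

```bash
python3 - <<'E'
from h import *
s=get_state();print(s["position"],s["ee_rot"],s["contact_force"])
t=snap("top","t4"); d=snap("scene","s4")
z=s["position"][2]+.032
# plate top corners: white mask near expected
pc=proj(t,[[.602,-.1225,z],[.602,.0575,z]]); print(pc)
w=(t["pixels"].min(2)>180).astype(np.uint8)
for c in pc:
    x,y=c.astype(int); m=w[y-8:y+9,x-22:x+23]; ys,xs=np.nonzero(m)
    print(len(xs),xs.min()+x-22 if len(xs) else 0,xs.max()+x-22 if len(xs) else 0,ys.mean()+y-8 if len(xs) else 0)
a=cv2.resize(d["pixels"][60:260,190:390],None,fx=2.8,fy=2.8,interpolation=2); b=cv2.resize(t["pixels"][110:210,205:325],None,fx=2,fy=2,interpolation=2)
o=np.zeros((560,800,3),np.uint8); o[:,:560]=a; o[:200,560:800]=b; cv2.imwrite("pics/l4.png",o)
E
```

```text
[ 0.60180517 -0.03305892  0.17980122] [ 3.55713698e-04  7.03407165e-01  7.10787050e-01 -6.08547005e-05] [ 0.12520189  0.41683524 -0.76539331]
[[318.5834954  126.17590826]
 [220.47694542 124.90525639]]
174 296 332 126.816091954023
156 213 242 125.23076923076923
```

View pics/l4.png

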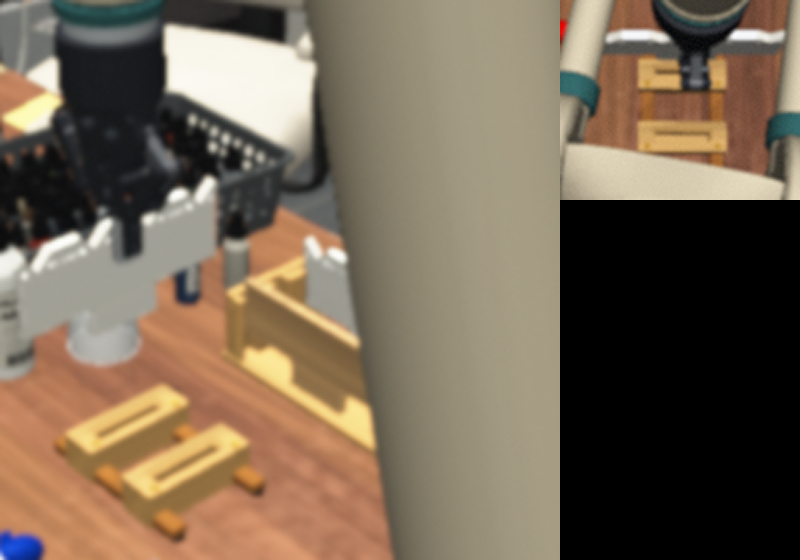

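The plate hangs level over the front slot. Its foot sits above (100,340) in the composite and both ends match the expected pixels. I lower it now.

Emit:
{"name": "send_rows", "arguments": {"increments": [{"gripper": 1,"linear": [0,0,-0.015],"delta_rot": [0,0,0]},{"gripper": 1,"linear": [0,0,-0.03],"delta_rot": [0,0,0]},{"gripper": 1,"linear": [0,0,-0.045],"delta_rot": [0,0,0]},{"gripper": 1,"linear": [0,0,-0.06],"delta_rot": [0,0,0]},{"gripper": 1,"linear": [0,0,-0.072],"delta_rot": [0,0,0]},{"gripper": 1,"linear": [0,0,-0.08],"delta_rot": [0,0,0]},{"gripper": 1,"linear": [0,0,-0.08],"delta_rot": [0,0,0]},{"gripper": 1,"linear": [0,0,-0.08],"delta_rot": [0,0,0]}]}}

```text
clock: 14.8
position: [0.6023, -0.0326, 0.0996]
ee_rot: [0.0, 0.703, 0.711, 0.0]
contact_force: [-0.4, -0.4, -1.7]
width: 0.0075
gripper_force: 40.2
```

Emit:
{"name": "send_rows", "arguments": {"increments": [{"gripper": 1,"linear": [0,0,-0.003],"delta_rot": [0,0,0]},{"gripper": 1,"linear": [0,0,-0.006],"delta_rot": [0,0,0]},{"gripper": 1,"linear": [0,0,-0.009],"delta_rot": [0,0,0]},{"gripper": 1,"linear": [0,0,-0.012],"delta_rot": [0,0,0]},{"gripper": 1,"linear": [0,0,-0.015],"delta_rot": [0,0,0]},{"gripper": 1,"linear": [0,0,-0.018],"delta_rot": [0,0,0]}]}}

```text
clock: 15.4
position: [0.6024, -0.0324, 0.0812]
ee_rot: [0.0, 0.703, 0.711, 0.0]
contact_force: [0.6, 0.5, -0.5]
width: 0.0073
gripper_force: 40.2
```

Emit:
{"name": "send_rows", "arguments": {"increments": [{"gripper": 1,"linear": [0,0,-0.003],"delta_rot": [0,0,0]},{"gripper": 1,"linear": [0,0,-0.006],"delta_rot": [0,0,0]},{"gripper": 1,"linear": [0,0,-0.009],"delta_rot": [0,0,0]},{"gripper": 1,"linear": [0,0,-0.012],"delta_rot": [0,0,0]},{"gripper": 1,"linear": [0,0,-0.014],"delta_rot": [0,0,0]},{"gripper": 1,"linear": [0,0,-0.016],"delta_rot": [0,0,0]},{"gripper": 1,"linear": [0,0,-0.018],"delta_rot": [0,0,0]},{"gripper": 1,"linear": [0,0,-0.018],"delta_rot": [0,0,0]}]}}

```text
clock: 16.2
position: [0.6024, -0.0325, 0.0646]
ee_rot: [0.001, 0.703, 0.711, 0.0]
contact_force: [-0.8, 0.1, 5.8]
width: 0.0075
gripper_force: 41.3
```

Emit:
{"name": "send_rows", "arguments": {"increments": [{"gripper": 0.5,"linear": [0,0,0.001],"delta_rot": [0,0,0]},{"gripper": 0.5,"linear": [0,0,0.001],"delta_rot": [0,0,0]},{"gripper": 0.5,"linear": [0,0,0.001],"delta_rot": [0,0,0]},{"gripper": 0.5,"linear": [0,0,0.02],"delta_rot": [0,0,0]},{"gripper": 0.5,"linear": [0,0,0.05],"delta_rot": [0,0,0]},{"gripper": 0.5,"linear": [0,0,0.08],"delta_rot": [0,0,0]},{"gripper": 0.58,"linear": [0,0,0.08],"delta_rot": [0,0,0]}]}}

```text
clock: 16.9
position: [0.6046, -0.0328, 0.1475]
ee_rot: [0.003, 0.703, 0.711, 0.002]
contact_force: [1.3, -1.1, 0.4]
width: 0.0176
gripper_force: 0.0
```

Emit:
{"name": "send_rows", "arguments": {"increments": [{"gripper": 0.58,"linear": [-0.005,-0.02,0],"delta_rot": [0,0,-0.1]},{"gripper": 0.58,"linear": [-0.01,-0.04,0],"delta_rot": [0,0,-0.22]},{"gripper": 0.58,"linear": [-0.014,-0.055,0],"delta_rot": [0,0,-0.35]},{"gripper": 0.58,"linear": [-0.018,-0.07,0],"delta_rot": [0,0,-0.48]},{"gripper": 0.58,"linear": [-0.022,-0.085,0],"delta_rot": [0,0,-0.61]},{"gripper": 0.58,"linear": [-0.026,-0.1,0],"delta_rot": [0,0,-0.72]},{"gripper": 0.58,"linear": [-0.029,-0.1135,0],"delta_rot": [0,0,-0.8]}]}}

```text
clock: 17.6
position: [0.5719, -0.1464, 0.1422]
ee_rot: [-0.001, 0.925, 0.38, -0.001]
contact_force: [-0.6, -0.7, 0.6]
width: 0.0181
gripper_force: 0.0
```

Emit:
{"name": "send_rows", "arguments": {"increments": [{"gripper": 0.58,"linear": [-0.005,-0.02,0],"delta_rot": [0,0,-0.12]},{"gripper": 0.58,"linear": [-0.01,-0.04,0],"delta_rot": [0,0,-0.25]},{"gripper": 0.58,"linear": [-0.015,-0.06,0],"delta_rot": [0,0,-0.38]},{"gripper": 0.58,"linear": [-0.02,-0.08,0],"delta_rot": [0,0,-0.51]},{"gripper": 0.58,"linear": [-0.025,-0.1,0],"delta_rot": [0,0,-0.64]},{"gripper": 0.58,"linear": [-0.0288,-0.1132,0],"delta_rot": [0,0,-0.76]},{"gripper": 0.58,"linear": [-0.0288,-0.1132,0],"delta_rot": [0,0,-0.797]},{"gripper": 0.58,"linear": [-0.0288,-0.1132,0],"delta_rot": [0,0,-0.797]}]}}

```text
clock: 18.4
position: [0.5433, -0.2593, 0.1422]
ee_rot: [-0.001, 1.0, -0.008, -0.001]
contact_force: [0.6, -0.8, -0.4]
width: 0.0182
gripper_force: 0.0
```

```bash
python3 - <<'E'
from h import *
s=get_state();print(s["position"],s["ee_rot"],s["width"])
t=snap("top","t5"); d=snap("scene","s5")
a=cv2.resize(d["pixels"][120:260,180:380],None,fx=2.8,fy=2.8,interpolation=2); b=cv2.resize(t["pixels"][110:210,290:410],None,fx=2,fy=2,interpolation=2)
c=cv2.resize(t["pixels"][110:210,205:325],None,fx=2,fy=2,interpolation=2)
o=np.zeros((400,800,3),np.uint8); o[:392,:560]=a; o[:200,560:800]=b; o[200:,560:]=c; cv2.imwrite("pics/l5.png",o)
E
```

```text
[ 0.54330895 -0.25925943  0.14215083] [-5.72815143e-04  9.99971126e-01 -7.51407702e-03 -9.78423039e-04] 0.018205613642286858
```

View pics/l5.png

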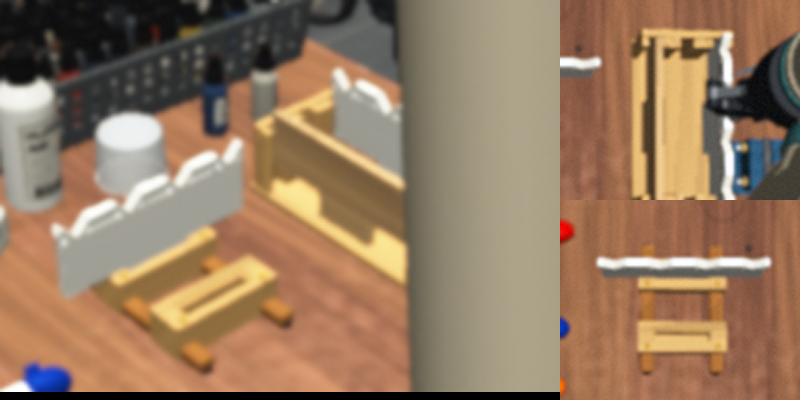

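The front plate stands in its slot with shoulders on the bar, its top edge at composite (600–770, 264). The other plate is in the rack under the fingers, so I grasp and lift it.

Emit:
{"name": "send_rows", "arguments": {"increments": [{"gripper": 0.58,"linear": [0,0,-0.015],"delta_rot": [0,0,0]},{"gripper": 0.58,"linear": [0,0,-0.03],"delta_rot": [0,0,0]},{"gripper": 0.58,"linear": [0,0,-0.045],"delta_rot": [0,0,0]},{"gripper": 0.58,"linear": [0,0,-0.06],"delta_rot": [0,0,0]},{"gripper": 0.58,"linear": [0,0,-0.072],"delta_rot": [0,0,0]},{"gripper": 0.58,"linear": [0,0,-0.079],"delta_rot": [0,0,0]},{"gripper": 0.58,"linear": [0,0,-0.079],"delta_rot": [0,0,0]}]}}

```text
clock: 19.2
position: [0.5436, -0.2585, 0.0632]
ee_rot: [-0.001, 1.0, -0.007, -0.001]
contact_force: [0.1, -0.1, 0.0]
width: 0.0177
gripper_force: 0.0
```

Emit:
{"name": "send_rows", "arguments": {"increments": [{"gripper": 0.8,"linear": [0,0,0],"delta_rot": [0,0,0]},{"gripper": 1,"linear": [0,0,0],"delta_rot": [0,0,0]},{"gripper": 1,"linear": [0,0,0],"delta_rot": [0,0,0]},{"gripper": 1,"linear": [0,0,0],"delta_rot": [0,0,0]},{"gripper": 1,"linear": [0,0,0],"delta_rot": [0,0,0]}]}}

```text
clock: 19.7
position: [0.5443, -0.2592, 0.0647]
ee_rot: [0.0, 1.0, -0.007, 0.0]
contact_force: [-0.5, 0.2, 0.7]
width: 0.0074
gripper_force: 40.3
```

Emit:
{"name": "send_rows", "arguments": {"increments": [{"gripper": 1,"linear": [0,0,0.005],"delta_rot": [0,0,0]},{"gripper": 1,"linear": [0,0,0.015],"delta_rot": [0,0,0]},{"gripper": 1,"linear": [0,0,0.028],"delta_rot": [0,0,0]},{"gripper": 1,"linear": [0,0,0.044],"delta_rot": [0,0,0]},{"gripper": 1,"linear": [0,0,0.062],"delta_rot": [0,0,0]},{"gripper": 1,"linear": [0,0,0.08],"delta_rot": [0,0,0]},{"gripper": 1,"linear": [0,0,0.1],"delta_rot": [0,0,0]},{"gripper": 1,"linear": [0,0,0.115],"delta_rot": [0,0,0]}]}}

```text
clock: 20.5
position: [0.5447, -0.2595, 0.1821]
ee_rot: [0.001, 1.0, -0.007, 0.001]
contact_force: [0.1, -0.3, -1.2]
width: 0.0075
gripper_force: 40.2
```

Emit:
{"name": "send_rows", "arguments": {"increments": [{"gripper": 1,"linear": [-0.001,0.012,0],"delta_rot": [0,0,0.08]},{"gripper": 1,"linear": [-0.002,0.025,0],"delta_rot": [0,0,0.18]},{"gripper": 1,"linear": [-0.003,0.038,0],"delta_rot": [0,0,0.28]},{"gripper": 1,"linear": [-0.004,0.052,0],"delta_rot": [0,0,0.38]},{"gripper": 1,"linear": [-0.005,0.066,0],"delta_rot": [0,0,0.48]},{"gripper": 1,"linear": [-0.006,0.08,0],"delta_rot": [0,0,0.58]},{"gripper": 1,"linear": [-0.0065,0.096,0],"delta_rot": [0,0,0.69]},{"gripper": 1,"linear": [-0.007,0.112,0],"delta_rot": [0,0,0.8]}]}}

```text
clock: 21.3
position: [0.5373, -0.1466, 0.1807]
ee_rot: [0.001, 0.923, 0.385, 0.001]
contact_force: [-0.9, -0.0, -1.8]
width: 0.0074
gripper_force: 40.1
```

Emit:
{"name": "send_rows", "arguments": {"increments": [{"gripper": 1,"linear": [-0.001,0.016,0],"delta_rot": [0,0,0.12]},{"gripper": 1,"linear": [-0.002,0.033,0],"delta_rot": [0,0,0.24]},{"gripper": 1,"linear": [-0.003,0.05,0],"delta_rot": [0,0,0.36]},{"gripper": 1,"linear": [-0.004,0.068,0],"delta_rot": [0,0,0.48]},{"gripper": 1,"linear": [-0.005,0.086,0],"delta_rot": [0,0,0.6]},{"gripper": 1,"linear": [-0.006,0.102,0],"delta_rot": [0,0,0.71]},{"gripper": 1,"linear": [-0.0072,0.1142,0],"delta_rot": [0,0,0.797]},{"gripper": 1,"linear": [-0.0072,0.1142,0],"delta_rot": [0,0,0.797]}]}}

```text
clock: 22.1
position: [0.5299, -0.0316, 0.1806]
ee_rot: [0.0, 0.702, 0.712, 0.001]
contact_force: [0.2, 0.2, -1.5]
width: 0.007
gripper_force: 40.1
```

Emit:
{"name": "send_rows", "arguments": {"increments": [{"gripper": 1,"linear": [0,0,0],"delta_rot": [0,0,0]},{"gripper": 1,"linear": [0,0,-0.015],"delta_rot": [0,0,0]},{"gripper": 1,"linear": [0,0,-0.03],"delta_rot": [0,0,0]},{"gripper": 1,"linear": [0,0,-0.045],"delta_rot": [0,0,0]},{"gripper": 1,"linear": [0,0,-0.06],"delta_rot": [0,0,0]},{"gripper": 1,"linear": [0,0,-0.072],"delta_rot": [0,0,0]},{"gripper": 1,"linear": [0,0,-0.08],"delta_rot": [0,0,0]},{"gripper": 1,"linear": [0,0,-0.08],"delta_rot": [0,0,0]}]}}

```text
clock: 22.9
position: [0.5293, -0.0332, 0.0984]
ee_rot: [-0.001, 0.703, 0.711, -0.001]
contact_force: [-0.3, -0.2, -1.2]
width: 0.0074
gripper_force: 40.1
```

Emit:
{"name": "send_rows", "arguments": {"increments": [{"gripper": 1,"linear": [0,0,0],"delta_rot": [0,0,0]},{"gripper": 1,"linear": [0,0,-0.003],"delta_rot": [0,0,0]},{"gripper": 1,"linear": [0,0,-0.006],"delta_rot": [0,0,0]},{"gripper": 1,"linear": [0,0,-0.009],"delta_rot": [0,0,0]},{"gripper": 1,"linear": [0,0,-0.012],"delta_rot": [0,0,0]},{"gripper": 1,"linear": [0,0,-0.015],"delta_rot": [0,0,0]},{"gripper": 1,"linear": [0,0,-0.018],"delta_rot": [0,0,0]}]}}

```text
clock: 23.6
position: [0.5305, -0.0329, 0.0813]
ee_rot: [0.001, 0.703, 0.711, 0.0]
contact_force: [1.5, 0.3, -0.9]
width: 0.0069
gripper_force: 40.2
```

Emit:
{"name": "send_rows", "arguments": {"increments": [{"gripper": 1,"linear": [0,0,-0.003],"delta_rot": [0,0,0]},{"gripper": 1,"linear": [0,0,-0.006],"delta_rot": [0,0,0]},{"gripper": 1,"linear": [0,0,-0.009],"delta_rot": [0,0,0]},{"gripper": 1,"linear": [0,0,-0.012],"delta_rot": [0,0,0]},{"gripper": 1,"linear": [0,0,-0.014],"delta_rot": [0,0,0]},{"gripper": 1,"linear": [0,0,-0.016],"delta_rot": [0,0,0]},{"gripper": 1,"linear": [0,0,-0.018],"delta_rot": [0,0,0]},{"gripper": 1,"linear": [0,0,-0.018],"delta_rot": [0,0,0]}]}}

```text
clock: 24.4
position: [0.5306, -0.033, 0.0647]
ee_rot: [0.001, 0.703, 0.711, 0.0]
contact_force: [0.2, -0.2, 8.2]
width: 0.0073
gripper_force: 41.6
```

Emit:
{"name": "send_rows", "arguments": {"increments": [{"gripper": 0.5,"linear": [0,0,0.001],"delta_rot": [0,0,0]},{"gripper": 0.5,"linear": [0,0,0.001],"delta_rot": [0,0,0]},{"gripper": 0.5,"linear": [0,0,0.001],"delta_rot": [0,0,0]},{"gripper": 0.5,"linear": [0,0,0.02],"delta_rot": [0,0,0]},{"gripper": 0.5,"linear": [0,0,0.05],"delta_rot": [0,0,0]},{"gripper": 0.3,"linear": [0,0,0.1],"delta_rot": [0,0,0]},{"gripper": 0.2,"linear": [0,0,0.147],"delta_rot": [0,0,0]},{"gripper": 0.2,"linear": [0,0,0.147],"delta_rot": [0,0,0]}]}}

```text
clock: 25.2
position: [0.5338, -0.0337, 0.2168]
ee_rot: [0.005, 0.703, 0.711, 0.004]
contact_force: [-0.3, -0.3, -1.5]
width: 0.0339
gripper_force: 0.0
```

```bash
cat > rk.py <<'E'
from h import *
import sys
def rockets(d,z=.015,roi=(85,235,95,235)):
    """bulb centre by colour -> follow white/black profile; returns dict name->(ring xyz, heading)"""
    x0,x1,y0,y1=roi; px=d["pixels"][y0:y1,x0:x1]; hsv=cv2.cvtColor(px,cv2.COLOR_BGR2HSV)
    H,S,V=hsv[...,0].astype(int),hsv[...,1],hsv[...,2]
    white=((S<60)&(V>140)).astype(np.uint8)
    # rocket body: white blobs + gap closed
    body=cv2.morphologyEx(white,cv2.MORPH_CLOSE,np.ones((5,13),np.uint8))
    n,lab,st,ce=cv2.connectedComponentsWithStats(body)
    out={}
    for i in range(1,n):
        if st[i,4]<600: continue
        ys,xs=np.nonzero((lab==i)&(white>0)); P=np.c_[xs,ys].astype(np.float32)
        vx,vy,cx,cy=cv2.fitLine(P,cv2.DIST_HUBER,0,.01,.01).ravel()
        if vx<0: vx,vy=-vx,-vy       # towards image right = -y world
        t=np.arange(-90,90,.25); u=(cx+t*vx).astype(np.float32); v=(cy+t*vy).astype(np.float32)
        pr=np.mean([cv2.remap(px,u[None]-o*vy,v[None]+o*vx,1)[0].astype(float) for o in(-2,-1,0,1,2)],0)
        sat=pr.max(1)-pr.min(1); lum=pr.mean(1); inb=(u>0)&(u<px.shape[1]-1)
        tw=((P-[cx,cy])@[vx,vy]); k=(t>tw.min()+4)&(t<tw.max()-4)&(sat<40)
        j=np.where(k)[0][np.argmin(lum[k])]; w=np.arange(max(j-10,0),j+11); wt=np.clip(175-lum[w],0,None)*(sat[w]<60)
        tr=(t[w]*wt).sum()/wt.sum()
        b=px[int(round(cy+(tw.max()+5)*vy)),int(round(cx+(tw.max()+5)*vx))].astype(int)
        name="blue" if b[0]>b[2] else ("orange" if b[1]>70 else "red")
        uv=np.array([[cx+tr*vx+x0,cy+tr*vy+y0],[cx+x0+40*vx,cy+y0+40*vy]]); q=ray(d,uv,z)
        # nose tip check
        out[name]=(q[0]*1000,np.arctan2(*(q[1]-q[0])[[1,0]]),lum[j],b.tolist(),uv[0])
    return out
if __name__=="__main__":
    d=snap("top",sys.argv[1])
    for k,v in rockets(d).items(): print(k,v[0].round(1)[:2],round(v[1],4),v[2].round(),v[3],v[4].round(1))
E
python3 -c "
from rk import *
print({k:(v[0].round(1)[:2],round(v[1],3),v[4].round(1)) for k,v in rockets(load('top0')).items()})"
python3 rk.py t6; python3 - <<'E'
from h import *
d=load("t6"); s=snap("scene","s6"); print(get_state()["position"])
a=cv2.resize(d["pixels"][95:245,90:330],None,fx=3.3,fy=3.3,interpolation=2); cv2.imwrite("pics/l6.png",a)
E
```

```text
{'red': (array([651.4, 265.1]), np.float64(-1.552), array([137.6, 125.3])), 'blue': (array([546.6, 184.5]), np.float64(-1.657), array([170.9, 170.2])), 'orange': (array([471.6, 183.1]), np.float64(-1.557), array([170.4, 202.8]))}
[ 0.53010991 -0.03295378  0.21111103]Traceback (most recent call last):
  File "rk.py", line 31, in <module>
    for k,v in rockets(d).items(): print(k,v[0].round(1)[:2],round(v[1],4),v[2].round(),v[3],v[4].round(1))
               ~~~~~~~^^^
  File "rk.py", line 23, in rockets
    b=px[int(round(cy+(tw.max()+5)*vy)),int(round(cx+(tw.max()+5)*vx))].astype(int)
      ~~^^^^^^^^^^^^^^^^^^^^^^^^^^^^^^^^^^^^^^^^^^^^^^^^^^^^^^^^^^^^^^^
IndexError: index 163 is out of bounds for axis 1 with size 150
```

View pics/l6.png

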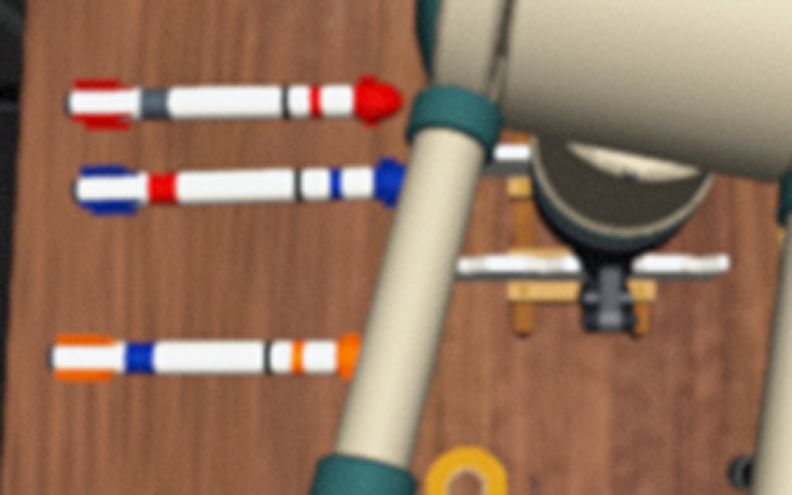

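Both plates stand in the foot, and the blue rocket has been knocked farther away. In the crop the rings are at (287,101) for red, (298,185) for blue and (268,356) for orange.

```bash
sed -i 's/k=(t>tw.min()+4)/k=(t>0.45*tw.max()+0.55*tw.min()+2)/; s/roi=(85,235,95,235)/roi=(85,203,95,235)/; s/b=px\[.*$/b=px[int(np.clip(round(cy+(tw.max()+4)*vy),0,px.shape[0]-1)),int(np.clip(round(cx+(tw.max()+4)*vx),0,px.shape[1]-1))].astype(int)/' rk.py
python3 - <<'E'
from rk import *
for f in("top0","t6"):
    print(f,{k:(v[0].round(1)[:2],round(v[1],4),v[2].round(),v[3],v[4].round(1)) for k,v in rockets(load(f)).items()})
# scene-view check of ring: line rings by hand from projections
s=load("s6"); r=rockets(load("t6"))
for k,v in r.items(): 
    u,w=proj(s,v[0]/1000)[0]; p=cv2.cvtColor(s["pixels"],cv2.COLOR_BGR2GRAY)[int(w)-6:int(w)+7,int(u)-8:int(u)+9]; 
    ys,xs=np.nonzero(p<90); print(k,(u,w),"dark",xs.mean()+int(u)-8 if len(xs) else None, ys.mean()+int(w)-6 if len(xs) else None,len(xs))
E
```

```text
top0 {'red': (array([653.1, 176.5]), np.float64(-1.5518), np.float64(109.0), [5, 13, 239], array([175.8, 125.1])), 'blue': (array([546.6, 184.5]), np.float64(-1.6568), np.float64(108.0), [189, 59, 13], array([170.9, 170.2])), 'orange': (array([471.6, 183.1]), np.float64(-1.5569), np.float64(113.0), [0, 140, 251], array([170.4, 202.8]))}
t6 {'red': (array([653.1, 176.5]), np.float64(-1.5558), np.float64(101.0), [6, 15, 230], array([175.8, 125.1])), 'blue': (array([593.2, 165.7]), np.float64(-1.5341), np.float64(95.0), [228, 204, 201], array([179.7, 150.4])), 'orange': (array([464.9, 182.7]), np.float64(-1.6547), np.float64(92.0), [177, 204, 216], array([170.5, 205.7]))}
red (np.float64(142.89980701248624), np.float64(243.9948149767102)) dark 145.2 245.6 5
blue (np.float64(162.3089465295904), np.float64(256.22450710439296)) dark 164.6 257.4 5
orange (np.float64(190.5906252682492), np.float64(295.6172923274328)) dark None None 0
```

Emit:
{"name": "send_rows", "arguments": {"increments": [{"gripper": 0,"linear": [0.123,0.2075,0],"delta_rot": [0,0,0.005]},{"gripper": 0,"linear": [0.123,0.2075,0],"delta_rot": [0,0,0.005]},{"gripper": 0,"linear": [0.123,0.2075,0],"delta_rot": [0,0,0.005]},{"gripper": 0,"linear": [0.123,0.2075,0],"delta_rot": [0,0,0.005]},{"gripper": 0,"linear": [0.123,0.2075,0],"delta_rot": [0,0,0.005]},{"gripper": 0,"linear": [0.123,0.2075,0],"delta_rot": [0,0,0.005]},{"gripper": 0,"linear": [0.123,0.2075,0],"delta_rot": [0,0,0.005]},{"gripper": 0,"linear": [0.123,0.2075,0],"delta_rot": [0,0,0.005]}], "newtons": 50}}

```text
clock: 26.1
position: [0.6516, 0.1736, 0.2085]
ee_rot: [-0.001, 0.701, 0.713, -0.002]
contact_force: [0.4, 0.5, -0.6]
width: 0.0427
gripper_force: 0.0
```

Emit:
{"name": "send_rows", "arguments": {"increments": [{"gripper": 0,"linear": [0,0,-0.035],"delta_rot": [0,0,0]},{"gripper": 0,"linear": [0,0,-0.07],"delta_rot": [0,0,0]},{"gripper": 0,"linear": [0,0,-0.1],"delta_rot": [0,0,0]},{"gripper": 0,"linear": [0,0,-0.12],"delta_rot": [0,0,0]},{"gripper": 0,"linear": [0,0,-0.12],"delta_rot": [0,0,0]},{"gripper": 0,"linear": [0,0,-0.12],"delta_rot": [0,0,0]}]}}

```text
clock: 26.7
position: [0.6527, 0.1734, 0.0907]
ee_rot: [-0.0, 0.702, 0.713, -0.0]
contact_force: [0.2, 0.3, -0.3]
width: 0.0428
gripper_force: 0.0
```

```bash
python3 - <<'E'
from rk import *
s=get_state();print(s["position"],s["ee_rot"],s["width"])
d=snap("top","t7"); c=snap("scene","s7")
print({k:(v[0].round(1)[:2],round(v[1],4),v[3],v[4].round(1)) for k,v in rockets(d).items()})
a=cv2.resize(c["pixels"][160:345,70:290],None,fx=2.5,fy=2.5,interpolation=2); b=cv2.resize(d["pixels"][95:215,95:215],None,fx=2,fy=2,interpolation=2)
o=np.zeros((470,800,3),np.uint8); o[:a.shape[0],:550]=a; o[:240,560:800]=b; cv2.imwrite("pics/l7.png",o)
E
```

```text
[0.65270077 0.17336418 0.09070151] [-2.28625178e-05  7.01591079e-01  7.12579763e-01 -1.96342610e-04] 0.04281877398545197
{'orange': (array([690.9, 246.9]), np.float64(2.7931), [184, 212, 223], array([146.1, 108.9]))}
```

View pics/l7.png

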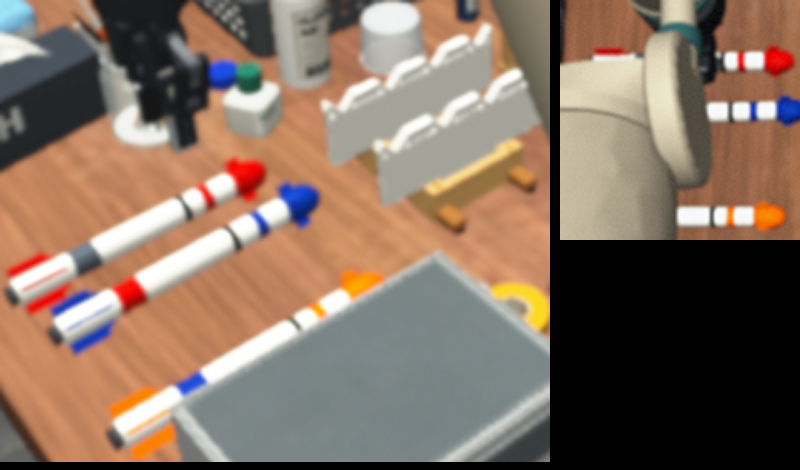

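Scene composite shows rings at (184,207) for red, (233,236) for blue and (296,322) for orange, with the open fingers above the red tube. I'll combine the two views to get the ring positions.

```bash
cat > tri.py <<'E'
from h import *
from scipy.optimize import least_squares
def ring(views,a,x0):
    """views: [(d,uv)]; ring centre P (z=.015) from the visible middle of the ring, which lies 11 mm towards each camera"""
    a=np.array([np.cos(a),np.sin(a),0])
    def res(p):
        P=np.array([p[0],p[1],.015]); r=[]
        for d,uv in views:
            R=cv2.Rodrigues(d["rvec"])[0]; c=-R.T@d["tvec"].ravel(); v=c-P; v-=v@a*a
            r+=list(proj(d,P+.011*v/np.linalg.norm(v))[0]-uv)
        return r
    s=least_squares(res,x0); return s.x*1000,np.round(s.fun,1)
E
python3 - <<'E'
from tri import *
s7=load("s7"); t6=load("t6")
f=lambda x,y:((x+.5)/2.5-.5+70,(y+.5)/2.5-.5+160)
for k,a,t,s in(("red",-1.554,(175.8,125.1),f(184,207)),("blue",-1.534,(179.7,150.4),f(233,236)),("orange",-1.557,(170.7,202.8),f(296,322))):
    x0=ray(t6,t,.015)[0,:2]
    print(k,ring([(t6,np.array(t))],a,x0),ring([(s7,np.array(s))],a,x0)[0],ring([(t6,np.array(t)),(s7,np.array(s))],a,x0))
E
```

```text
red (array([653.08519566, 174.52506868]), array([-0., -0.])) [656.79373437 177.02765229] (array([654.70336475, 176.16436496]), array([-0.7, -0.7,  0.9,  0.3]))
blue (array([593.28917131, 163.81480442]), array([-0.,  0.])) [597.86850499 165.40828627] (array([595.26794889, 165.04970277]), array([-0.5, -0.8,  0.8,  0.6]))
orange (array([471.55878467, 180.36043349]), array([0., 0.])) [483.0273304  180.12345095] (array([476.90659967, 181.04313578]), array([-0.2, -2.3,  1.4,  2. ]))
```

Emit:
{"name": "send_rows", "arguments": {"increments": [{"gripper": 0,"linear": [0.001,0.001,-0.02],"delta_rot": [0,0,0]},{"gripper": 0,"linear": [0.001,0.001,-0.045],"delta_rot": [0,0,0]},{"gripper": 0,"linear": [0.001,0.001,-0.06],"delta_rot": [0,0,0]},{"gripper": 0,"linear": [0.001,0.001,-0.072],"delta_rot": [0,0,0]},{"gripper": 0,"linear": [0.001,0.001,-0.08],"delta_rot": [0,0,0]},{"gripper": 0,"linear": [0.001,0.001,-0.085],"delta_rot": [0,0,0]},{"gripper": 0,"linear": [0.001,0.001,-0.087],"delta_rot": [0,0,0]},{"gripper": 0,"linear": [0.001,0.001,-0.087],"delta_rot": [0,0,0]}]}}

```text
clock: 27.6
position: [0.6542, 0.1757, 0.0035]
ee_rot: [0.0, 0.701, 0.713, 0.0]
contact_force: [-0.2, 0.4, 0.9]
width: 0.0422
gripper_force: 0.0
```

Emit:
{"name": "send_rows", "arguments": {"increments": [{"gripper": 0.2,"linear": [0,0,0],"delta_rot": [0,0,0]},{"gripper": 0.3,"linear": [0,0,0],"delta_rot": [0,0,0]},{"gripper": 0.4,"linear": [0,0,0],"delta_rot": [0,0,0]},{"gripper": 0.5,"linear": [0,0,0],"delta_rot": [0,0,0]},{"gripper": 0.7,"linear": [0,0,0],"delta_rot": [0,0,0]},{"gripper": 0.7,"linear": [0,0,0],"delta_rot": [0,0,0]},{"gripper": 0.7,"linear": [0,0,0],"delta_rot": [0,0,0]}]}}

```text
clock: 28.3
position: [0.6541, 0.1756, 0.0038]
ee_rot: [0.0, 0.701, 0.713, 0.0]
contact_force: [-1.0, 0.7, 4.4]
width: 0.0202
gripper_force: 48.9
```

Emit:
{"name": "send_rows", "arguments": {"increments": [{"gripper": 0.35,"linear": [0,0,0],"delta_rot": [0,0,0]},{"gripper": 0.35,"linear": [0,0,0],"delta_rot": [0,0,0]},{"gripper": 0.35,"linear": [0,0,-0.0015],"delta_rot": [0,0,0]},{"gripper": 0.35,"linear": [0,0,-0.003],"delta_rot": [0,0,0]},{"gripper": 0.35,"linear": [0,0,-0.003],"delta_rot": [0,0,0]}]}}

```text
clock: 28.8
position: [0.6539, 0.1755, -0.0]
ee_rot: [-0.0, 0.701, 0.713, -0.0]
contact_force: [-0.2, -0.7, -0.8]
width: 0.0279
gripper_force: 0.0
```

Emit:
{"name": "send_rows", "arguments": {"increments": [{"gripper": 0.45,"linear": [0,0,0],"delta_rot": [0,0,0]},{"gripper": 0.5,"linear": [0,0,0],"delta_rot": [0,0,0]},{"gripper": 0.7,"linear": [0,0,0],"delta_rot": [0,0,0]},{"gripper": 0.7,"linear": [0,0,0],"delta_rot": [0,0,0]},{"gripper": 0.7,"linear": [0,0,0],"delta_rot": [0,0,0]}]}}

```text
clock: 29.3
position: [0.654, 0.1756, 0.0004]
ee_rot: [0.0, 0.701, 0.713, 0.0]
contact_force: [0.0, -0.1, 0.7]
width: 0.0197
gripper_force: 48.8
```

Emit:
{"name": "send_rows", "arguments": {"increments": [{"gripper": 0.7,"linear": [0,0,0.004],"delta_rot": [0,0,0]},{"gripper": 0.7,"linear": [0,0,0.01],"delta_rot": [0,0,0]},{"gripper": 0.7,"linear": [0,0,0.02],"delta_rot": [0,0,0]},{"gripper": 0.7,"linear": [0,0,0.035],"delta_rot": [0,0,0]},{"gripper": 0.7,"linear": [0,0,0.055],"delta_rot": [0,0,0]},{"gripper": 0.7,"linear": [0,0,0.08],"delta_rot": [0,0,0]},{"gripper": 0.7,"linear": [0,0,0.11],"delta_rot": [0,0,0]},{"gripper": 0.7,"linear": [0,0,0.14],"delta_rot": [0,0,0]}]}}

```text
clock: 30.1
position: [0.6539, 0.1756, 0.1427]
ee_rot: [0.0, 0.701, 0.713, 0.0]
contact_force: [0.3, -0.4, -1.1]
width: 0.0207
gripper_force: 49.0
```

Emit:
{"name": "send_rows", "arguments": {"increments": [{"gripper": 0.7,"linear": [0,0,0.02],"delta_rot": [0,0,0]},{"gripper": 0.7,"linear": [0,0,0.025],"delta_rot": [0,0,0]},{"gripper": 0.7,"linear": [0,0,0.025],"delta_rot": [0,0,0]}]}}

```text
clock: 30.4
position: [0.6544, 0.1757, 0.167]
ee_rot: [0.001, 0.701, 0.713, 0.001]
contact_force: [0.1, 0.0, -1.6]
width: 0.0203
gripper_force: 49.0
```

```bash
python3 - <<'E'
from rk import *
s=get_state();print(s["position"],s["ee_rot"],s["width"],s["contact_force"],s["moment"])
c=snap("scene","s8")
a=cv2.resize(c["pixels"][60:345,40:390],None,fx=2.0,fy=2.0,interpolation=2); cv2.imwrite("pics/l8.png",a)
E
```

```text
[0.6543824  0.17566079 0.16695006] [0.00082068 0.70106654 0.71309453 0.00110795] 0.020260684341808922 [ 0.06684687  0.01789945 -1.61117123] [ 0.00806053 -0.04586336  0.01412445]
```

View pics/l8.png

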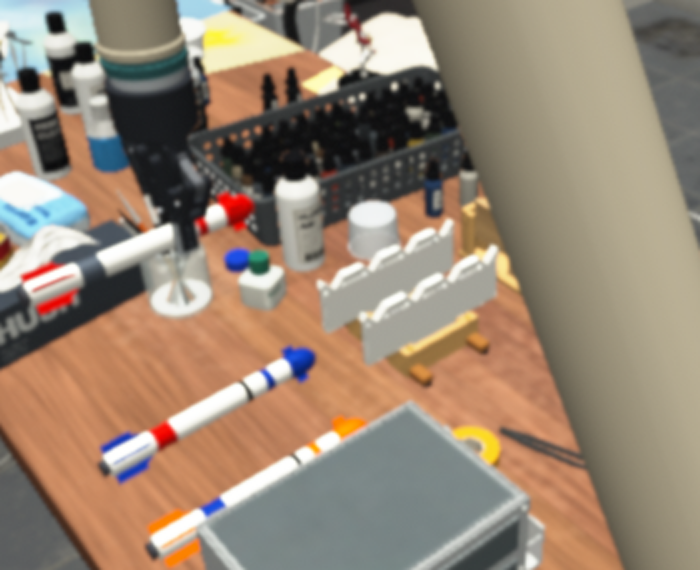

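The red rocket hangs level in the grip at (140,250). Both plates stand in the foot, and blue and orange are undisturbed. Next I turn it nose-away and carry it to berth 1.

Emit:
{"name": "send_rows", "arguments": {"increments": [{"gripper": 0.7,"linear": [-0.002,-0.008,0],"delta_rot": [0,0,0.04]},{"gripper": 0.7,"linear": [-0.006,-0.02,0],"delta_rot": [0,0,0.11]},{"gripper": 0.7,"linear": [-0.01,-0.034,0],"delta_rot": [0,0,0.19]},{"gripper": 0.7,"linear": [-0.015,-0.048,0],"delta_rot": [0,0,0.27]},{"gripper": 0.7,"linear": [-0.02,-0.063,0],"delta_rot": [0,0,0.35]},{"gripper": 0.7,"linear": [-0.025,-0.079,0],"delta_rot": [0,0,0.44]},{"gripper": 0.7,"linear": [-0.03,-0.095,0],"delta_rot": [0,0,0.53]}]}}

```text
clock: 31.15
position: [0.6225, 0.0799, 0.1632]
ee_rot: [-0.002, 0.488, 0.873, -0.001]
contact_force: [0.5, -1.3, -1.5]
width: 0.0203
gripper_force: 48.9
```

Emit:
{"name": "send_rows", "arguments": {"increments": [{"gripper": 0.7,"linear": [-0.005,-0.016,0],"delta_rot": [0,0,0.09]},{"gripper": 0.7,"linear": [-0.01,-0.032,0],"delta_rot": [0,0,0.18]},{"gripper": 0.7,"linear": [-0.015,-0.048,0],"delta_rot": [0,0,0.27]},{"gripper": 0.7,"linear": [-0.02,-0.064,0],"delta_rot": [0,0,0.36]},{"gripper": 0.7,"linear": [-0.025,-0.08,0],"delta_rot": [0,0,0.45]},{"gripper": 0.7,"linear": [-0.03,-0.096,0],"delta_rot": [0,0,0.54]}]}}

```text
clock: 31.75
position: [0.5925, -0.0159, 0.1634]
ee_rot: [-0.002, 0.238, 0.971, -0.0]
contact_force: [-0.1, 0.3, -2.1]
width: 0.0204
gripper_force: 48.9
```

Emit:
{"name": "send_rows", "arguments": {"increments": [{"gripper": 0.7,"linear": [-0.005,-0.016,0],"delta_rot": [0,0,0.09]},{"gripper": 0.7,"linear": [-0.01,-0.032,0],"delta_rot": [0,0,0.18]},{"gripper": 0.7,"linear": [-0.015,-0.05,0],"delta_rot": [0,0,0.27]},{"gripper": 0.7,"linear": [-0.02,-0.066,0],"delta_rot": [0,0,0.36]},{"gripper": 0.7,"linear": [-0.024,-0.08,0],"delta_rot": [0,0,0.43]},{"gripper": 0.7,"linear": [-0.026,-0.088,0],"delta_rot": [0,0,0.48]},{"gripper": 0.7,"linear": [-0.027,-0.092,0],"delta_rot": [0,0,0.496]},{"gripper": 0.7,"linear": [-0.027,-0.092,0],"delta_rot": [0,0,0.496]}]}}

```text
clock: 32.55
position: [0.5662, -0.1076, 0.1642]
ee_rot: [-0.001, -0.005, 1.0, 0.0]
contact_force: [0.1, -0.5, -1.9]
width: 0.0205
gripper_force: 48.9
```

Emit:
{"name": "send_rows", "arguments": {"increments": [{"gripper": 0.7,"linear": [0,0,0],"delta_rot": [0,0,0]},{"gripper": 0.7,"linear": [0,0,0],"delta_rot": [0,0,0]},{"gripper": 0.7,"linear": [0,0,0],"delta_rot": [0,0,0]}]}}

```text
clock: 32.85
position: [0.567, -0.1069, 0.1652]
ee_rot: [-0.0, -0.006, 1.0, 0.0]
contact_force: [0.1, 0.6, -1.7]
width: 0.0204
gripper_force: 48.9
```

```bash
cat > pl.py <<'E'
from h import *
import sys
s=get_state();q=s["ee_rot"];print(s["position"],"yaw",2*np.arctan2(q[2],q[1]),q,s["contact_force"],s["moment"])
P=s["position"]+[0,0,.015]
a=[np.cos(.012),np.sin(.012),0]; nose=float(sys.argv[2]); col=sys.argv[3]
for n in("top","scene"):
    d=snap(n,sys.argv[1]+n); hsv=cv2.cvtColor(d["pixels"],cv2.COLOR_BGR2HSV); H,S,V=[hsv[...,i].astype(int) for i in range(3)]
    m={"red":((H<5)|(H>174)),"blue":(H>105)&(H<125),"orange":(H>8)&(H<20)}[col]&(S>190)&(V>90)
    # expected bulb centre and tip
    e=proj(d,[P+np.array(a)*(nose-.018),P+np.array(a)*nose]); u,v=e[0].astype(int)
    mm=np.zeros(m.shape,np.uint8); mm[max(v-18,0):v+18,u-18:u+18]=m[max(v-18,0):v+18,u-18:u+18]
    ys,xs=np.nonzero(mm); print(n,"expected bulb",e.round(1).tolist(),"seen",(xs.mean().round(1),ys.mean().round(1),xs.min(),xs.max(),ys.min(),ys.max(),len(xs)) if len(xs) else None)
E
python3 pl.py p1 0.082 red
```

```text
[ 0.56704204 -0.1069116   0.16524206] yaw 3.1541513863929915 [-5.16050881e-05 -6.27932505e-03  9.99980272e-01  1.53330246e-04] [ 0.08425294  0.60296648 -1.70217537] [0.05463002 0.01600315 0.04142656]
top expected bulb [[307.1, 115.6], [306.9, 106.5]] seen None
scene expected bulb [[251.9, 134.8], [246.6, 131.9]] seen (np.float64(248.4), np.float64(135.8), np.int64(244), np.int64(252), np.int64(129), np.int64(144), 88)
```

Emit:
{"name": "send_rows", "arguments": {"increments": [{"gripper": 0.7,"linear": [0,0,-0.012],"delta_rot": [0,0,0]},{"gripper": 0.7,"linear": [0,0,-0.028],"delta_rot": [0,0,0]},{"gripper": 0.7,"linear": [0,0,-0.044],"delta_rot": [0,0,0]},{"gripper": 0.7,"linear": [0,0,-0.058],"delta_rot": [0,0,0]},{"gripper": 0.7,"linear": [0,0,-0.068],"delta_rot": [0,0,0]},{"gripper": 0.7,"linear": [0,0,-0.074],"delta_rot": [0,0,0]},{"gripper": 0.7,"linear": [0,0,-0.078],"delta_rot": [0,0,0]},{"gripper": 0.7,"linear": [0,0,-0.078],"delta_rot": [0,0,0]}]}}

```text
clock: 33.75
position: [0.5669, -0.1074, 0.087]
ee_rot: [-0.0, -0.006, 1.0, 0.0]
contact_force: [-0.1, -0.4, -1.6]
width: 0.0201
gripper_force: 49.0
```

Emit:
{"name": "send_rows", "arguments": {"increments": [{"gripper": 0.7,"linear": [0,0,-0.001],"delta_rot": [0,0,0]},{"gripper": 0.7,"linear": [0,0,-0.002],"delta_rot": [0,0,0]},{"gripper": 0.7,"linear": [0,0,-0.003],"delta_rot": [0,0,0]},{"gripper": 0.7,"linear": [0,0,-0.003],"delta_rot": [0,0,0]}]}}

```text
clock: 34.15
position: [0.5673, -0.1073, 0.0848]
ee_rot: [0.0, -0.006, 1.0, 0.0]
contact_force: [-0.3, 1.1, -0.5]
width: 0.0202
gripper_force: 49.1
```

Emit:
{"name": "send_rows", "arguments": {"increments": [{"gripper": 0.7,"linear": [0,0,-0.001],"delta_rot": [0,0,0]},{"gripper": 0.7,"linear": [0,0,-0.0015],"delta_rot": [0,0,0]},{"gripper": 0.7,"linear": [0,0,-0.002],"delta_rot": [0,0,0]}]}}

```text
clock: 34.45
position: [0.5681, -0.1074, 0.0839]
ee_rot: [0.001, -0.006, 1.0, -0.0]
contact_force: [-0.9, 2.3, 9.2]
width: 0.0205
gripper_force: 50.0
```

Emit:
{"name": "send_rows", "arguments": {"increments": [{"gripper": 0.45,"linear": [0,0,0],"delta_rot": [0,0,0]},{"gripper": 0.3,"linear": [0,0,0.001],"delta_rot": [0,0,0]},{"gripper": 0.15,"linear": [0,0,0.001],"delta_rot": [0,0,0]},{"gripper": 0.15,"linear": [0,0,0.01],"delta_rot": [0,0,0]},{"gripper": 0.15,"linear": [0,0,0.03],"delta_rot": [0,0,0]},{"gripper": 0.15,"linear": [0,0,0.06],"delta_rot": [0,0,0]},{"gripper": 0.15,"linear": [0,0,0.11],"delta_rot": [0,0,0]},{"gripper": 0.15,"linear": [0,0,0.11],"delta_rot": [0,0,0]}]}}

```text
clock: 35.25
position: [0.5713, -0.1088, 0.1998]
ee_rot: [0.007, -0.006, 1.0, -0.002]
contact_force: [0.5, -0.5, 0.7]
width: 0.0363
gripper_force: 0.0
```

```bash
python3 - <<'E'
from rk import *
s=get_state();print(s["position"],s["width"])
d=snap("top","t9"); c=snap("scene","s9")
print({k:(v[0].round(1)[:2],round(v[1],4),v[3],v[4].round(1)) for k,v in rockets(d,roi=(85,203,130,235)).items()})
a=np.zeros((480,800,3),np.uint8); a[:480,:480]=cv2.resize(c["pixels"][110:270,170:330],None,fx=3,fy=3,interpolation=2)
a[:480,480:]=cv2.resize(d["pixels"][95:255,220:327],(320,480),interpolation=2); cv2.imwrite("pics/l9.png",a)
E
```

```text
[ 0.57125015 -0.10880751  0.19978942] 0.03630585711366824
{'blue': (array([593.3, 165.6]), np.float64(-1.5343), [220, 199, 192], array([179.7, 150.4])), 'orange': (array([472.8, 183.2]), np.float64(-1.5535), [0, 120, 243], array([170.4, 202.2]))}
```

View pics/l9.png

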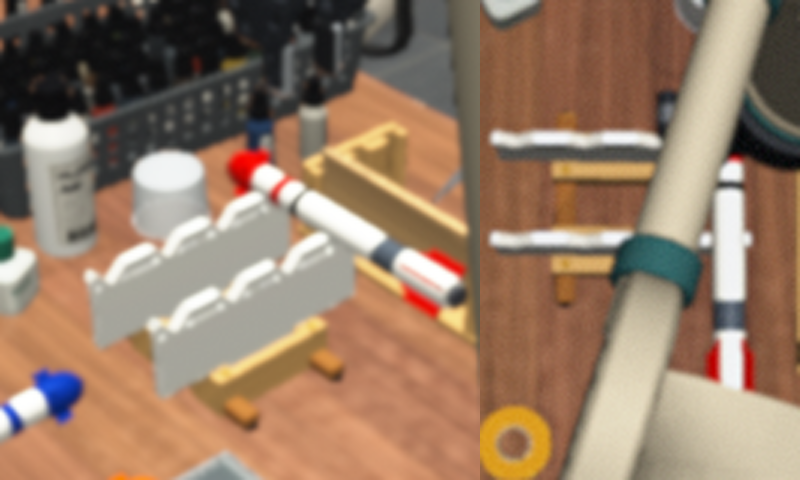

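Red lies in berth 1 nose-away, with its ring at composite (295,200) midway between the plates. I go for blue next.

Emit:
{"name": "send_rows", "arguments": {"increments": [{"gripper": 0.1,"linear": [0.003,0.03,0],"delta_rot": [0,0,-0.12]},{"gripper": 0.1,"linear": [0.005,0.06,0],"delta_rot": [0,0,-0.24]},{"gripper": 0.1,"linear": [0.008,0.09,0],"delta_rot": [0,0,-0.36]},{"gripper": 0.1,"linear": [0.01,0.115,0],"delta_rot": [0,0,-0.48]},{"gripper": 0.1,"linear": [0.012,0.136,0],"delta_rot": [0,0,-0.6]},{"gripper": 0.1,"linear": [0.014,0.136,0],"delta_rot": [0,0,-0.72]},{"gripper": 0.1,"linear": [0.014,0.136,0],"delta_rot": [0,0,-0.773]},{"gripper": 0.1,"linear": [0.014,0.136,0],"delta_rot": [0,0,-0.773]}]}}

```text
clock: 36.15
position: [0.58, 0.0289, 0.1908]
ee_rot: [-0.002, 0.371, 0.929, -0.001]
contact_force: [-0.6, -0.4, -0.3]
width: 0.0385
gripper_force: 0.0
```

Emit:
{"name": "send_rows", "arguments": {"increments": [{"gripper": 0,"linear": [0.003,0.03,0],"delta_rot": [0,0,-0.12]},{"gripper": 0,"linear": [0.005,0.06,0],"delta_rot": [0,0,-0.24]},{"gripper": 0,"linear": [0.008,0.09,0],"delta_rot": [0,0,-0.36]},{"gripper": 0,"linear": [0.01,0.115,0],"delta_rot": [0,0,-0.48]},{"gripper": 0,"linear": [0.012,0.136,0],"delta_rot": [0,0,-0.6]},{"gripper": 0,"linear": [0.0135,0.136,0],"delta_rot": [0,0,-0.72]},{"gripper": 0,"linear": [0.0135,0.136,0],"delta_rot": [0,0,-0.773]},{"gripper": 0,"linear": [0.0135,0.136,0],"delta_rot": [0,0,-0.773]}]}}

```text
clock: 36.95
position: [0.5939, 0.1645, 0.1912]
ee_rot: [-0.001, 0.693, 0.721, -0.001]
contact_force: [0.0, 0.3, 0.5]
width: 0.0424
gripper_force: 0.0
```

Emit:
{"name": "send_rows", "arguments": {"increments": [{"gripper": 0,"linear": [0,0,-0.03],"delta_rot": [0,0,0]},{"gripper": 0,"linear": [0,0,-0.065],"delta_rot": [0,0,0]},{"gripper": 0,"linear": [0,0,-0.1],"delta_rot": [0,0,0]},{"gripper": 0,"linear": [0,0,-0.12],"delta_rot": [0,0,0]},{"gripper": 0,"linear": [0,0,-0.13],"delta_rot": [0,0,0]},{"gripper": 0,"linear": [0,0,-0.13],"delta_rot": [0,0,0]}]}}

```text
clock: 37.55
position: [0.5934, 0.1641, 0.0607]
ee_rot: [-0.001, 0.694, 0.72, -0.001]
contact_force: [-0.4, -0.6, -0.3]
width: 0.0426
gripper_force: 0.0
```

```bash
python3 - <<'E'
from tri import *
s=get_state();q=s["ee_rot"];print(s["position"],2*np.arctan2(q[2],q[1]),s["width"])
c=snap("scene","s10"); s7=load("s7")
# blue ring in scene vs s7 : same pixel still dark?
g=lambda d:cv2.cvtColor(d["pixels"],cv2.COLOR_BGR2GRAY)[248:262,152:172].astype(int)
print(abs(g(c)-g(s7)).mean(), g(c).min(), np.argwhere(g(c)<95).mean(0)+[248,152], np.argwhere(g(s7)<95).mean(0)+[248,152])
E
```

```text
[0.59337225 0.16410562 0.06073191] 1.6084237580891823 0.042631042046410966
0.9357142857142857 64 [257.5 164.5] [257.5 164.5]
```

Emit:
{"name": "send_rows", "arguments": {"increments": [{"gripper": 0,"linear": [0,0,-0.015],"delta_rot": [0,0,0]},{"gripper": 0,"linear": [0,0,-0.03],"delta_rot": [0,0,0]},{"gripper": 0,"linear": [0,0,-0.042],"delta_rot": [0,0,0]},{"gripper": 0,"linear": [0,0,-0.05],"delta_rot": [0,0,0]},{"gripper": 0,"linear": [0,0,-0.056],"delta_rot": [0,0,0]},{"gripper": 0,"linear": [0,0,-0.06],"delta_rot": [0,0,0]},{"gripper": 0,"linear": [0,0,-0.06],"delta_rot": [0,0,0]}]}}

```text
clock: 38.3
position: [0.5944, 0.1646, 0.0021]
ee_rot: [-0.0, 0.694, 0.72, -0.0]
contact_force: [0.6, -0.5, -0.2]
width: 0.0426
gripper_force: 0.0
```

Emit:
{"name": "send_rows", "arguments": {"increments": [{"gripper": 0.2,"linear": [0,0,0],"delta_rot": [0,0,0]},{"gripper": 0.3,"linear": [0,0,0],"delta_rot": [0,0,0]},{"gripper": 0.4,"linear": [0,0,0],"delta_rot": [0,0,0]},{"gripper": 0.5,"linear": [0,0,0],"delta_rot": [0,0,0]},{"gripper": 0.7,"linear": [0,0,0],"delta_rot": [0,0,0]},{"gripper": 0.7,"linear": [0,0,0],"delta_rot": [0,0,0]},{"gripper": 0.7,"linear": [0,0,0],"delta_rot": [0,0,0]}]}}

```text
clock: 39.0
position: [0.5947, 0.1646, 0.0028]
ee_rot: [0.0, 0.694, 0.72, 0.0]
contact_force: [-0.6, 0.0, 4.6]
width: 0.0205
gripper_force: 48.8
```

Emit:
{"name": "send_rows", "arguments": {"increments": [{"gripper": 0.7,"linear": [0,0,0.004],"delta_rot": [0,0,0]},{"gripper": 0.7,"linear": [0,0,0.01],"delta_rot": [0,0,0]},{"gripper": 0.7,"linear": [0,0,0.02],"delta_rot": [0,0,0]},{"gripper": 0.7,"linear": [0,0,0.035],"delta_rot": [0,0,0]},{"gripper": 0.7,"linear": [0,0,0.055],"delta_rot": [0,0,0]},{"gripper": 0.7,"linear": [0,0,0.08],"delta_rot": [0,0,0]},{"gripper": 0.7,"linear": [0,0,0.11],"delta_rot": [0,0,0]},{"gripper": 0.7,"linear": [0,0,0.14],"delta_rot": [0,0,0]}]}}

```text
clock: 39.8
position: [0.5941, 0.1645, 0.1437]
ee_rot: [-0.0, 0.694, 0.72, -0.0]
contact_force: [1.1, -0.7, -2.4]
width: 0.0205
gripper_force: 49.0
```

Emit:
{"name": "send_rows", "arguments": {"increments": [{"gripper": 0.7,"linear": [0,0,0.02],"delta_rot": [0,0,0]},{"gripper": 0.7,"linear": [0,0,0.035],"delta_rot": [0,0,0]},{"gripper": 0.7,"linear": [0,0,0.035],"delta_rot": [0,0,0]}]}}

```text
clock: 40.1
position: [0.596, 0.1648, 0.1805]
ee_rot: [0.002, 0.694, 0.72, 0.002]
contact_force: [0.5, 0.2, -2.2]
width: 0.0201
gripper_force: 49.0
```

```bash
python3 - <<'E'
from h import *
s=get_state();print(s["position"],s["ee_rot"],s["width"],s["contact_force"],s["moment"])
c=snap("scene","s11"); P=s["position"]+[0,0,.015]
hsv=cv2.cvtColor(c["pixels"],cv2.COLOR_BGR2HSV)
a=np.array([np.cos(-1.534),np.sin(-1.534),0]); e=proj(c,[P+a*.069,P-a*.138])
for u,v in e.astype(int):
    m=(hsv[v-20:v+20,max(u-20,0):u+20,0]>105)&(hsv[v-20:v+20,max(u-20,0):u+20,0]<125)&(hsv[v-20:v+20,max(u-20,0):u+20,1]>150)
    print((u,v),np.argwhere(m).mean(0)+[v-20,max(u-20,0)],m.sum())
E
```

```text
[0.59595784 0.16483428 0.18047256] [0.00179271 0.69389135 0.72007356 0.00237514] 0.02011872872001105 [ 0.4963408   0.21803737 -2.19111438] [-0.02222266  0.01865227  0.01436765]
(np.int64(180), np.int64(167)) [169.29302326 177.35348837] 215
(np.int64(78), np.int64(212)) [210.42168675  79.12048193] 166
```

Emit:
{"name": "send_rows", "arguments": {"increments": [{"gripper": 0.7,"linear": [-0.001,-0.005,0],"delta_rot": [0,0,0.04]},{"gripper": 0.7,"linear": [-0.003,-0.013,0],"delta_rot": [0,0,0.11]},{"gripper": 0.7,"linear": [-0.005,-0.022,0],"delta_rot": [0,0,0.19]},{"gripper": 0.7,"linear": [-0.006,-0.031,0],"delta_rot": [0,0,0.27]},{"gripper": 0.7,"linear": [-0.008,-0.041,0],"delta_rot": [0,0,0.36]},{"gripper": 0.7,"linear": [-0.01,-0.051,0],"delta_rot": [0,0,0.45]},{"gripper": 0.7,"linear": [-0.011,-0.061,0],"delta_rot": [0,0,0.54]},{"gripper": 0.7,"linear": [-0.0125,-0.071,0],"delta_rot": [0,0,0.63]}]}}

```text
clock: 40.95
position: [0.5809, 0.0932, 0.1758]
ee_rot: [-0.001, 0.435, 0.9, -0.001]
contact_force: [-0.4, 0.3, -2.9]
width: 0.0201
gripper_force: 49.0
```

Emit:
{"name": "send_rows", "arguments": {"increments": [{"gripper": 0.7,"linear": [-0.002,-0.01,0],"delta_rot": [0,0,0.09]},{"gripper": 0.7,"linear": [-0.004,-0.021,0],"delta_rot": [0,0,0.18]},{"gripper": 0.7,"linear": [-0.006,-0.032,0],"delta_rot": [0,0,0.27]},{"gripper": 0.7,"linear": [-0.008,-0.043,0],"delta_rot": [0,0,0.36]},{"gripper": 0.7,"linear": [-0.01,-0.054,0],"delta_rot": [0,0,0.45]},{"gripper": 0.7,"linear": [-0.012,-0.065,0],"delta_rot": [0,0,0.54]},{"gripper": 0.7,"linear": [-0.014,-0.075,0],"delta_rot": [0,0,0.63]}]}}

```text
clock: 41.65
position: [0.5668, 0.0181, 0.1758]
ee_rot: [-0.001, 0.135, 0.991, -0.0]
contact_force: [0.5, 0.3, -2.1]
width: 0.02
gripper_force: 48.9
```

Emit:
{"name": "send_rows", "arguments": {"increments": [{"gripper": 0.7,"linear": [-0.001,-0.01,0],"delta_rot": [0,0,0.09]},{"gripper": 0.7,"linear": [-0.0015,-0.018,0],"delta_rot": [0,0,0.17]},{"gripper": 0.7,"linear": [-0.002,-0.023,0],"delta_rot": [0,0,0.23]},{"gripper": 0.7,"linear": [-0.002,-0.026,0],"delta_rot": [0,0,0.27]},{"gripper": 0.7,"linear": [-0.002,-0.026,0],"delta_rot": [0,0,0.286]},{"gripper": 0.7,"linear": [-0.002,-0.026,0],"delta_rot": [0,0,0.286]},{"gripper": 0.7,"linear": [-0.002,-0.026,0],"delta_rot": [0,0,0.286]},{"gripper": 0.7,"linear": [-0.002,-0.026,0],"delta_rot": [0,0,0.286]}]}}

```text
clock: 42.45
position: [0.5658, -0.0072, 0.1771]
ee_rot: [-0.0, -0.006, 1.0, 0.0]
contact_force: [0.0, -0.9, -2.0]
width: 0.0201
gripper_force: 49.0
```

```bash
python3 pl.py p2 0.087 blue
```

```text
[ 0.56582073 -0.00716818  0.17708123] yaw 3.1537168667822013 [-2.28204342e-04 -6.06206926e-03  9.99981592e-01  1.20436316e-04] [ 0.01353582 -0.94127292 -2.0180591 ] [-0.01464525  0.02195142  0.00420717]
top expected bulb [[255.3, 111.1], [255.3, 101.9]] seen None
scene expected bulb [[213.1, 144.3], [208.0, 141.2]] seen (np.float64(209.3), np.float64(146.9), np.int64(206), np.int64(212), np.int64(141), np.int64(154), 51)
```

Emit:
{"name": "send_rows", "arguments": {"increments": [{"gripper": 0.7,"linear": [0,0,-0.012],"delta_rot": [0,0,0]},{"gripper": 0.7,"linear": [0,0,-0.028],"delta_rot": [0,0,0]},{"gripper": 0.7,"linear": [0,0,-0.046],"delta_rot": [0,0,0]},{"gripper": 0.7,"linear": [0,0,-0.062],"delta_rot": [0,0,0]},{"gripper": 0.7,"linear": [0,0,-0.074],"delta_rot": [0,0,0]},{"gripper": 0.7,"linear": [0,0,-0.081],"delta_rot": [0,0,0]},{"gripper": 0.7,"linear": [0,0,-0.085],"delta_rot": [0,0,0]},{"gripper": 0.7,"linear": [0,0,-0.086],"delta_rot": [0,0,0]}]}}

```text
clock: 43.35
position: [0.566, -0.0074, 0.0911]
ee_rot: [-0.0, -0.006, 1.0, 0.0]
contact_force: [-0.6, 0.8, -2.4]
width: 0.02
gripper_force: 49.0
```

Emit:
{"name": "send_rows", "arguments": {"increments": [{"gripper": 0.7,"linear": [0,0,-0.001],"delta_rot": [0,0,0]},{"gripper": 0.7,"linear": [0,0,-0.002],"delta_rot": [0,0,0]},{"gripper": 0.7,"linear": [0,0,-0.003],"delta_rot": [0,0,0]},{"gripper": 0.7,"linear": [0,0,-0.003],"delta_rot": [0,0,0]}]}}

```text
clock: 43.75
position: [0.5661, -0.0074, 0.0885]
ee_rot: [0.0, -0.006, 1.0, 0.0]
contact_force: [0.3, -0.2, -2.8]
width: 0.02
gripper_force: 49.0
```

Emit:
{"name": "send_rows", "arguments": {"increments": [{"gripper": 0.7,"linear": [0,0,-0.001],"delta_rot": [0,0,0]},{"gripper": 0.7,"linear": [0,0,-0.002],"delta_rot": [0,0,0]},{"gripper": 0.7,"linear": [0,0,-0.0025],"delta_rot": [0,0,0]},{"gripper": 0.7,"linear": [0,0,-0.003],"delta_rot": [0,0,0]}]}}

```text
clock: 44.15
position: [0.5672, -0.0069, 0.0871]
ee_rot: [0.002, -0.006, 1.0, 0.0]
contact_force: [-1.2, 2.3, 9.8]
width: 0.0202
gripper_force: 50.2
```

Emit:
{"name": "send_rows", "arguments": {"increments": [{"gripper": 0.45,"linear": [0,0,0],"delta_rot": [0,0,0]},{"gripper": 0.3,"linear": [0,0,0.001],"delta_rot": [0,0,0]},{"gripper": 0.15,"linear": [0,0,0.001],"delta_rot": [0,0,0]},{"gripper": 0.15,"linear": [0,0,0.01],"delta_rot": [0,0,0]},{"gripper": 0.15,"linear": [0,0,0.03],"delta_rot": [0,0,0]},{"gripper": 0.15,"linear": [0,0,0.06],"delta_rot": [0,0,0]},{"gripper": 0.15,"linear": [0,0,0.11],"delta_rot": [0,0,0]},{"gripper": 0.15,"linear": [0,0,0.11],"delta_rot": [0,0,0]}]}}

```text
clock: 44.95
position: [0.5704, -0.0081, 0.2027]
ee_rot: [0.007, -0.006, 1.0, -0.001]
contact_force: [0.6, -0.6, 0.7]
width: 0.0364
gripper_force: 0.0
```

```bash
python3 - <<'E'
from rk import *
from tri import ring
s=get_state();print(s["position"],s["width"])
d=snap("top","t12"); c=snap("scene","s12"); t9=load("t9")
print({k:(v[0].round(1)[:2],round(v[1],4),v[3],v[4].round(1)) for k,v in rockets(d,roi=(85,203,190,235)).items()})
for z in (.05,.08,.1,.12,.15): print(z,ray(c,(244,261),z)[0,:2].round(3),ray(t9,(183,257.5),z)[0,:2].round(3))
# orange still as in t9?
print(abs(d["pixels"][192:215,100:160].astype(int)-t9["pixels"][192:215,100:160]).mean())
for v in range(196,211): print(v,t9["pixels"][v,[150,155,160,165]].mean(1).round().tolist())
print(ring([(t9,np.array((170.4,202.5)))],-1.555,[.472,.181])[0])
E
```

```text
[ 0.57042377 -0.00806856  0.20273198] 0.036434225267607534
{'red': (array([445.2, 208.4]), np.float64(-1.9067), [57, 66, 71], array([158.9, 214.3]))}
0.05 [0.443 0.073] [0.351 0.145]
0.08 [0.417 0.092] [0.353 0.14 ]
0.1 [0.399 0.106] [0.355 0.137]
0.12 [0.382 0.119] [0.356 0.134]
0.15 [0.356 0.139] [0.358 0.129]
5.08792270531401
196 [90.0, 95.0, 92.0, 96.0]
197 [111.0, 113.0, 113.0, 116.0]
198 [162.0, 170.0, 165.0, 169.0]
199 [217.0, 219.0, 221.0, 223.0]
200 [238.0, 241.0, 239.0, 240.0]
201 [242.0, 243.0, 242.0, 243.0]
202 [243.0, 242.0, 243.0, 242.0]
203 [243.0, 243.0, 243.0, 243.0]
204 [240.0, 240.0, 242.0, 241.0]
205 [236.0, 237.0, 237.0, 237.0]
206 [219.0, 217.0, 217.0, 216.0]
207 [173.0, 171.0, 171.0, 168.0]
208 [118.0, 122.0, 117.0, 122.0]
209 [89.0, 100.0, 93.0, 100.0]
210 [90.0, 95.0, 88.0, 100.0]
[472.2417541  181.05778555]
```

```bash
python3 - <<'E'
import numpy as np
from h import get_state
from scipy.optimize import fsolve
s=get_state(); q=s["qpos"]; p=s["position"]; print(q.round(3),p, "rot",s["ee_rot"])
A=[]; b=[]
for Q,P in (((-1.462,.276569,1.506155),(.1309,-.5593,.2304)),(q,p)):
    A.append([np.sin(Q[1]),np.sin(Q[1]+Q[2])]); b.append(np.hypot(P[0],P[1]))
l=np.linalg.solve(A,b); print(l)
for Q,P in (((-1.462,.276569,1.506155),(.1309,-.5593,.2304)),(q,p)): print("h-tool",P[2]-l[0]*np.cos(Q[1])-l[1]*np.cos(Q[1]+Q[2]))
E
```

```text
[-0.136  0.283  1.582  0.     1.273 -1.719] [ 0.56689224 -0.00760842  0.19734104] rot [ 2.00381139e-03 -6.09043564e-03  9.99979409e-01 -2.70553479e-04]
[0.3931178  0.47775923]
h-tool -0.04728432890771227
h-tool -0.041918449336121905
```

Emit:
{"name": "send_rows", "arguments": {"increments": [{"gripper": 0.1,"linear": [-0.006,0.012,0],"delta_rot": [0,0,-0.12]},{"gripper": 0.1,"linear": [-0.012,0.025,0],"delta_rot": [0,0,-0.24]},{"gripper": 0.1,"linear": [-0.018,0.038,0],"delta_rot": [0,0,-0.36]},{"gripper": 0.1,"linear": [-0.025,0.051,0],"delta_rot": [0,0,-0.48]},{"gripper": 0.1,"linear": [-0.032,0.065,0],"delta_rot": [0,0,-0.6]},{"gripper": 0.1,"linear": [-0.04,0.08,0],"delta_rot": [0,0,-0.72]},{"gripper": 0.1,"linear": [-0.047,0.0943,0],"delta_rot": [0,0,-0.784]},{"gripper": 0.1,"linear": [-0.047,0.0943,0],"delta_rot": [0,0,-0.784]}]}}

```text
clock: 45.85
position: [0.517, 0.0881, 0.194]
ee_rot: [-0.002, 0.375, 0.927, -0.0]
contact_force: [-0.6, -0.9, -0.2]
width: 0.0382
gripper_force: 0.0
```

Emit:
{"name": "send_rows", "arguments": {"increments": [{"gripper": 0,"linear": [-0.006,0.012,0],"delta_rot": [0,0,-0.12]},{"gripper": 0,"linear": [-0.012,0.025,0],"delta_rot": [0,0,-0.24]},{"gripper": 0,"linear": [-0.018,0.038,0],"delta_rot": [0,0,-0.36]},{"gripper": 0,"linear": [-0.025,0.051,0],"delta_rot": [0,0,-0.48]},{"gripper": 0,"linear": [-0.032,0.065,0],"delta_rot": [0,0,-0.6]},{"gripper": 0,"linear": [-0.04,0.08,0],"delta_rot": [0,0,-0.72]},{"gripper": 0,"linear": [-0.047,0.0942,0],"delta_rot": [0,0,-0.783]},{"gripper": 0,"linear": [-0.047,0.0942,0],"delta_rot": [0,0,-0.783]}]}}

```text
clock: 46.65
position: [0.4711, 0.1815, 0.1945]
ee_rot: [-0.001, 0.7, 0.714, -0.001]
contact_force: [-0.6, -0.3, -0.5]
width: 0.0433
gripper_force: 0.0
```

Emit:
{"name": "send_rows", "arguments": {"increments": [{"gripper": 0,"linear": [0,0,-0.02],"delta_rot": [0,0,0]},{"gripper": 0,"linear": [0,0,-0.05],"delta_rot": [0,0,0]},{"gripper": 0,"linear": [0,0,-0.08],"delta_rot": [0,0,0]},{"gripper": 0,"linear": [0,0,-0.1],"delta_rot": [0,0,0]},{"gripper": 0,"linear": [0,0,-0.11],"delta_rot": [0,0,0]},{"gripper": 0,"linear": [0,0,-0.11],"delta_rot": [0,0,0]},{"gripper": 0,"linear": [0,0,-0.11],"delta_rot": [0,0,0]}]}}

```text
clock: 47.35
position: [0.4729, 0.1807, 0.0858]
ee_rot: [0.0, 0.701, 0.713, 0.0]
contact_force: [-0.1, -0.0, 1.1]
width: 0.0428
gripper_force: 0.0
```

```bash
python3 - <<'E'
from tri import *
s=get_state();q=s["ee_rot"];print(s["position"],2*np.arctan2(q[2],q[1]),s["width"])
c=snap("scene","s13"); t=snap("top","t13"); s7=load("s7"); t9=load("t9")
def blob(d,roi):
    x0,x1,y0,y1=roi; h=cv2.cvtColor(d["pixels"][y0:y1,x0:x1],cv2.COLOR_BGR2HSV); m=(h[...,0]>8)&(h[...,0]<20)&(h[...,1]>200)&(h[...,2]>150)
    return (np.argwhere(m).mean(0)[::-1]+[x0,y0]).round(1),int(m.sum())
for n,d in(("s7",s7),("s13",c)): print(n,"nose",blob(d,(200,226,262,278)),"fins",blob(d,(100,150,310,350)))
for n,d in(("t9",t9),("t13",t)): print(n,"nose",blob(d,(190,212,190,215)),"fins",blob(d,(100,128,190,215)))
o=np.hstack([cv2.resize(c["pixels"][230:350,100:240],(480,411),interpolation=2),cv2.resize(t["pixels"][150:290,100:220],(320,411),interpolation=2)]); cv2.imwrite("pics/l13.png",o)
E
```

```text
[0.47286993 0.18074106 0.08579306] 1.5872654231842407 0.042762159118910396
s7 nose (array([213.2, 272. ]), 83) fins (array([126.8, 329.2]), 149)
s13 nose (array([213.3, 271.4]), 65) fins (array([126.8, 329.2]), 149)
t9 nose (array([198.9, 202.8]), 161) fins (array([115.2, 203.4]), 72)
t13 nose (array([199. , 202.8]), 159) fins (array([nan, nan]), 0)<stdin>:6: RuntimeWarning: Mean of empty slice.
  ret = um.true_divide(
```

Emit:
{"name": "send_rows", "arguments": {"increments": [{"gripper": 0,"linear": [0,0,-0.02],"delta_rot": [0,0,0]},{"gripper": 0,"linear": [0,0,-0.042],"delta_rot": [0,0,0]},{"gripper": 0,"linear": [0,0,-0.058],"delta_rot": [0,0,0]},{"gripper": 0,"linear": [0,0,-0.07],"delta_rot": [0,0,0]},{"gripper": 0,"linear": [0,0,-0.077],"delta_rot": [0,0,0]},{"gripper": 0,"linear": [0,0,-0.081],"delta_rot": [0,0,0]},{"gripper": 0,"linear": [0,0,-0.083],"delta_rot": [0,0,0]},{"gripper": 0,"linear": [0,0,-0.083],"delta_rot": [0,0,0]}]}}

```text
clock: 48.25
position: [0.4724, 0.1812, 0.0027]
ee_rot: [0.0, 0.701, 0.713, 0.0]
contact_force: [-0.3, 1.0, -0.3]
width: 0.0428
gripper_force: 0.0
```

Emit:
{"name": "send_rows", "arguments": {"increments": [{"gripper": 0.2,"linear": [0,0,0],"delta_rot": [0,0,0]},{"gripper": 0.3,"linear": [0,0,0],"delta_rot": [0,0,0]},{"gripper": 0.4,"linear": [0,0,0],"delta_rot": [0,0,0]},{"gripper": 0.5,"linear": [0,0,0],"delta_rot": [0,0,0]},{"gripper": 0.7,"linear": [0,0,0],"delta_rot": [0,0,0]},{"gripper": 0.7,"linear": [0,0,0],"delta_rot": [0,0,0]},{"gripper": 0.7,"linear": [0,0,0],"delta_rot": [0,0,0]}]}}

```text
clock: 48.95
position: [0.4724, 0.1812, 0.0027]
ee_rot: [0.0, 0.701, 0.713, 0.0]
contact_force: [-0.1, -0.3, 5.4]
width: 0.0205
gripper_force: 48.8
```

Emit:
{"name": "send_rows", "arguments": {"increments": [{"gripper": 0.7,"linear": [0,0,0.004],"delta_rot": [0,0,0]},{"gripper": 0.7,"linear": [0,0,0.01],"delta_rot": [0,0,0]},{"gripper": 0.7,"linear": [0,0,0.02],"delta_rot": [0,0,0]},{"gripper": 0.7,"linear": [0,0,0.035],"delta_rot": [0,0,0]},{"gripper": 0.7,"linear": [0,0,0.055],"delta_rot": [0,0,0]},{"gripper": 0.7,"linear": [0,0,0.08],"delta_rot": [0,0,0]},{"gripper": 0.7,"linear": [0,0,0.11],"delta_rot": [0,0,0]},{"gripper": 0.7,"linear": [0,0,0.14],"delta_rot": [0,0,0]}]}}

```text
clock: 49.75
position: [0.4713, 0.181, 0.1437]
ee_rot: [-0.0, 0.701, 0.713, -0.0]
contact_force: [0.6, 0.2, -2.0]
width: 0.0203
gripper_force: 49.0
```

Emit:
{"name": "send_rows", "arguments": {"increments": [{"gripper": 0.7,"linear": [0,0,0.025],"delta_rot": [0,0,0]},{"gripper": 0.7,"linear": [0,0,0.045],"delta_rot": [0,0,0]},{"gripper": 0.7,"linear": [0,0,0.055],"delta_rot": [0,0,0]},{"gripper": 0.7,"linear": [0,0,0.055],"delta_rot": [0,0,0]}]}}

```text
clock: 50.15
position: [0.4726, 0.1812, 0.1988]
ee_rot: [0.001, 0.701, 0.713, 0.001]
contact_force: [0.4, 0.5, -1.8]
width: 0.0205
gripper_force: 49.0
```

```bash
python3 - <<'E'
from h import *
s=get_state();print(s["position"],s["ee_rot"],s["width"],s["contact_force"],s["moment"])
E
```

```text
[0.47256859 0.18123158 0.19881248] [0.00085928 0.70140107 0.7127651  0.00130696] 0.020454127012738677 [ 0.43238752  0.50951379 -1.78222057] [0.00350629 0.02685648 0.02417237]
```

Emit:
{"name": "send_rows", "arguments": {"increments": [{"gripper": 0.7,"linear": [0.003,-0.004,0],"delta_rot": [0,0,0.04]},{"gripper": 0.7,"linear": [0.007,-0.01,0],"delta_rot": [0,0,0.11]},{"gripper": 0.7,"linear": [0.011,-0.017,0],"delta_rot": [0,0,0.19]},{"gripper": 0.7,"linear": [0.016,-0.024,0],"delta_rot": [0,0,0.27]},{"gripper": 0.7,"linear": [0.021,-0.032,0],"delta_rot": [0,0,0.36]},{"gripper": 0.7,"linear": [0.027,-0.04,0],"delta_rot": [0,0,0.45]},{"gripper": 0.7,"linear": [0.032,-0.048,0],"delta_rot": [0,0,0.54]},{"gripper": 0.7,"linear": [0.038,-0.056,0],"delta_rot": [0,0,0.63]}]}}

```text
clock: 50.95
position: [0.5089, 0.1246, 0.1956]
ee_rot: [-0.002, 0.444, 0.896, -0.001]
contact_force: [-0.5, 1.0, -1.7]
width: 0.0203
gripper_force: 49.1
```

Emit:
{"name": "send_rows", "arguments": {"increments": [{"gripper": 0.7,"linear": [0.005,-0.008,0],"delta_rot": [0,0,0.09]},{"gripper": 0.7,"linear": [0.011,-0.016,0],"delta_rot": [0,0,0.18]},{"gripper": 0.7,"linear": [0.016,-0.024,0],"delta_rot": [0,0,0.27]},{"gripper": 0.7,"linear": [0.022,-0.032,0],"delta_rot": [0,0,0.36]},{"gripper": 0.7,"linear": [0.027,-0.04,0],"delta_rot": [0,0,0.45]},{"gripper": 0.7,"linear": [0.032,-0.048,0],"delta_rot": [0,0,0.54]},{"gripper": 0.7,"linear": [0.038,-0.056,0],"delta_rot": [0,0,0.63]}]}}

```text
clock: 51.65
position: [0.5469, 0.0688, 0.1955]
ee_rot: [-0.002, 0.145, 0.989, -0.0]
contact_force: [-0.2, 0.5, -2.4]
width: 0.0201
gripper_force: 49.1
```

Emit:
{"name": "send_rows", "arguments": {"increments": [{"gripper": 0.7,"linear": [0.005,-0.008,0],"delta_rot": [0,0,0.09]},{"gripper": 0.7,"linear": [0.01,-0.016,0],"delta_rot": [0,0,0.18]},{"gripper": 0.7,"linear": [0.014,-0.022,0],"delta_rot": [0,0,0.25]},{"gripper": 0.7,"linear": [0.017,-0.026,0],"delta_rot": [0,0,0.29]},{"gripper": 0.7,"linear": [0.0175,-0.0267,0],"delta_rot": [0,0,0.307]},{"gripper": 0.7,"linear": [0.0175,-0.0267,0],"delta_rot": [0,0,0.307]},{"gripper": 0.7,"linear": [0.0175,-0.0267,0],"delta_rot": [0,0,0.307]},{"gripper": 0.7,"linear": [0.0175,-0.0267,0],"delta_rot": [0,0,0.307]}]}}

```text
clock: 52.45
position: [0.5651, 0.0427, 0.1971]
ee_rot: [-0.0, -0.006, 1.0, 0.0]
contact_force: [0.1, 0.1, -1.5]
width: 0.02
gripper_force: 49.1
```

```bash
python3 pl.py p3 0.0815 orange
```

```text
[0.56510169 0.0427018  0.19705911] yaw 3.1537713916029464 [-3.29562992e-04 -6.08933099e-03  9.99981397e-01  1.32257765e-04] [ 0.10433616  0.10007176 -1.45131031] [ 0.06617405 -0.00204694  0.02699602]
top expected bulb [[228.4, 110.8], [228.4, 101.3]] seen None
scene expected bulb [[193.7, 144.7], [188.6, 141.5]] seen (np.float64(189.8), np.float64(148.3), np.int64(186), np.int64(194), np.int64(143), np.int64(154), 49)
```

Emit:
{"name": "send_rows", "arguments": {"increments": [{"gripper": 0.7,"linear": [0,0,-0.015],"delta_rot": [0,0,0]},{"gripper": 0.7,"linear": [0,0,-0.035],"delta_rot": [0,0,0]},{"gripper": 0.7,"linear": [0,0,-0.055],"delta_rot": [0,0,0]},{"gripper": 0.7,"linear": [0,0,-0.075],"delta_rot": [0,0,0]},{"gripper": 0.7,"linear": [0,0,-0.09],"delta_rot": [0,0,0]},{"gripper": 0.7,"linear": [0,0,-0.1],"delta_rot": [0,0,0]},{"gripper": 0.7,"linear": [0,0,-0.105],"delta_rot": [0,0,0]},{"gripper": 0.7,"linear": [0,0,-0.107],"delta_rot": [0,0,0]}]}}

```text
clock: 53.35
position: [0.5656, 0.0424, 0.0902]
ee_rot: [0.0, -0.006, 1.0, 0.0]
contact_force: [0.1, 0.6, -2.0]
width: 0.0201
gripper_force: 49.0
```

Emit:
{"name": "send_rows", "arguments": {"increments": [{"gripper": 0.7,"linear": [0,0,-0.001],"delta_rot": [0,0,0]},{"gripper": 0.7,"linear": [0,0,-0.002],"delta_rot": [0,0,0]},{"gripper": 0.7,"linear": [0,0,-0.003],"delta_rot": [0,0,0]},{"gripper": 0.7,"linear": [0,0,-0.003],"delta_rot": [0,0,0]}]}}

```text
clock: 53.75
position: [0.566, 0.0425, 0.0879]
ee_rot: [0.001, -0.006, 1.0, 0.0]
contact_force: [-0.0, -0.6, 0.5]
width: 0.0201
gripper_force: 49.3
```

Emit:
{"name": "send_rows", "arguments": {"increments": [{"gripper": 0.7,"linear": [0,0,-0.001],"delta_rot": [0,0,0]},{"gripper": 0.7,"linear": [0,0,-0.002],"delta_rot": [0,0,0]},{"gripper": 0.7,"linear": [0,0,-0.002],"delta_rot": [0,0,0]}]}}

```text
clock: 54.05
position: [0.5668, 0.0431, 0.0872]
ee_rot: [0.002, -0.006, 1.0, 0.001]
contact_force: [-1.0, 3.0, 6.8]
width: 0.0203
gripper_force: 50.1
```

Emit:
{"name": "send_rows", "arguments": {"increments": [{"gripper": 0.45,"linear": [0,0,0],"delta_rot": [0,0,0]},{"gripper": 0.35,"linear": [0,0,0.001],"delta_rot": [0,0,0]},{"gripper": 0.25,"linear": [0,0,0.001],"delta_rot": [0,0,0]},{"gripper": 0.25,"linear": [0,0,0.01],"delta_rot": [0,0,0]},{"gripper": 0.25,"linear": [0,0,0.03],"delta_rot": [0,0,0]},{"gripper": 0.25,"linear": [0,0,0.06],"delta_rot": [0,0,0]},{"gripper": 0.25,"linear": [0,0,0.11],"delta_rot": [0,0,0]},{"gripper": 0.25,"linear": [0,0,0.15],"delta_rot": [0,0,0]}]}}

```text
clock: 54.85
position: [0.5657, 0.0422, 0.238]
ee_rot: [0.001, -0.006, 1.0, -0.0]
contact_force: [1.5, -0.0, -1.2]
width: 0.0317
gripper_force: 0.0
```

Emit:
{"name": "send_rows", "arguments": {"increments": [{"gripper": 0.25,"linear": [-0.1,0.03,0.05],"delta_rot": [0,0,0]},{"gripper": 0.25,"linear": [-0.2,0.08,0.05],"delta_rot": [0,0,0]},{"gripper": 0.25,"linear": [-0.2,0.16,0.05],"delta_rot": [0,0,0]},{"gripper": 0.25,"linear": [-0.2,0.24,0.05],"delta_rot": [0,0,0]},{"gripper": 0.25,"linear": [-0.2,0.24,0.05],"delta_rot": [0,0,0]},{"gripper": 0.25,"linear": [-0.2,0.24,0.05],"delta_rot": [0,0,0]},{"gripper": 0.25,"linear": [-0.2,0.24,0.05],"delta_rot": [0,0,0]},{"gripper": 0.25,"linear": [-0.2,0.24,0.05],"delta_rot": [0,0,0]}]}}

```text
clock: 55.65
position: [0.3634, 0.286, 0.2864]
ee_rot: [0.0, -0.009, 1.0, 0.002]
contact_force: [0.4, -0.2, -0.6]
width: 0.032
gripper_force: 0.0
```

```bash
python3 - <<'E'
from h import *
print(get_state()["position"])
c=snap("scene","s14"); t=snap("top","t14")
a=np.zeros((560,800,3),np.uint8); a[:480,:400]=cv2.resize(c["pixels"][100:268,165:305],(400,480),interpolation=2)
a[:520,400:]=cv2.resize(t["pixels"][90:260,220:350],(400,520),interpolation=2); cv2.imwrite("pics/l14.png",a)
E
```

```text
[0.36339733 0.28602785 0.28638104]
```

View pics/l14.png

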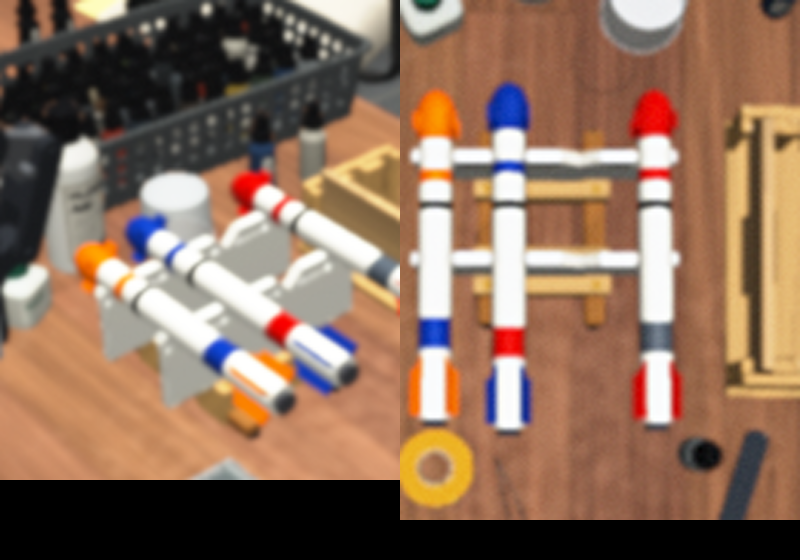

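All three rockets lie nose-away in the notches. Their rings (rows 203–204) are midway between the plates (rows 157 and 259) once perspective is allowed for. The panel is in the rack, the bottle is upright at (700,455) and the arm is clear, so I hand in.

```bash
python3 -c "
from rig import sign_off
print(sign_off())"
```

```text
the job is handed in; nothing more can be done
None
```

The job is handed in: the panel stands in the rack, both notched plates are home in the foot, and the red, blue and orange rockets lie nose-away in berths 1, 3 and 4, with the paint bottle still upright.

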